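# Take the filter slide out of a strip reader and show it to the light panel

### The job

On the bench-top strip reader, push the sample carriage fully home, then swing the locking lever all the way round across the carriage's end, and only then lift the cover flap until it stands upright. Draw the filter slide (the insert with the flat, broad tab, not the one with the round knob) out of the well and finish while holding it, still and upright, about 8 cm in front of the middle of the upright light panel, its window squarely facing the lit face. Leave the carriage locked, the flap open, the other insert in its slot and the other things on the bench where they are.

Things in the scene. Friction and masses are not known exactly. Their poses are not given: they have to be found in the camera images.
- reader: White-grey reader fixed to the bench: housing 180 (x) by 250 (y) by 106 mm high; origin at centre of its underside, z up. Well under the flap: x -60..40, y -116..16 mm, floor z 70, rim z 106. Two slots 53 by 11 mm in its floor at x -12, y -80 and -20 mm hold the inserts upright; which is where varies. A 12 mm high ledge on the +y side (x -90..60, y to 260) carries carriage and lever post.
- carriage (a joint): How far the sample carriage stands out of the housing, m: 0 fully home (end stop), up to 0.070 out. It slides along the reader's y axis with about 2 N of friction and stays where it is left.
- carriage_face (a point): Centre of the outer (+y) face of the carriage's upright grey end wall, to be pushed towards the reader's -y. The wall is 80 mm wide along reader x, 20 mm thick, its top is 70 mm above the bench and the point is 45 mm above the bench. When home it lies at reader x = 0, y = 155 mm.
- lever (a joint): Locking lever angle, rad: starts near 0 (pointing away from the housing), grows clockwise seen from above; 1.92 (end stop) is locked, arm along reader +x across the outside of the carriage's end wall. At angle q the arm points along reader direction (-sin(0.35-q), cos(0.35-q)). About 0.6 N moves it at the pin; it stays where left.
- lever_pin (a point): On the axis of the lever's upright round black pin, 12 mm diameter, standing from the steel arm (top face 63 mm above the bench) up to 98 mm above the bench; the point is 85 mm above the bench. The pin is 70 mm from the pivot.
- lever_pivot (a point): Point on the vertical pivot axis of the lever, at reader x = -60, y = 172 mm, 85 mm above the bench.
- flap (a joint): Opening angle of the grey cover flap over the well, rad: 0 shut (flat), 1.57 upright, 1.75 end stop. Hinged on its far (reader +x) edge along reader y; the free edge lifts up and over towards reader +x. Flap 115 (x) by 142 (y) by 5 mm; a stiff hinge (about 2 N at the bar) holds it where left.
- flap_bar (a point): Middle of the flap's round steel grip bar: 10 mm diameter, along reader y, legs (8 mm thick) 70 mm apart, axis 34 mm above the flap's top face. Shut: 145.5 mm above the bench at reader x -50, y -50 mm. From the hinge axis it lies 100 mm towards the free edge and 39 mm along the flap's upper normal. The round bar can turn between gripping fingers.
- flap_hinge (a point): Middle of the flap's hinge axis, at reader x = +50, y = -50 mm, 106.5 mm above the bench. The axis runs along reader y.
- filter: Filter slide: aluminium frame 50 wide (x), 8 thick (y), 45 mm high with a 30 mm square glass window; on top a flat tab 40 (x) by 8 (y) by 30 mm high; about 70 g, 75 mm high. Origin at centre of its underside, z up. Stands loose in a slot, underside 25 mm above the bench, tab from 70 to 100 mm above the bench, hidden by the shut flap; axes parallel to the reader's.
- filter_window (a point): Centre of the filter slide's glass window, 22 mm above its underside; its y axis is the window's normal.
- blank: The blank insert, to be left alone: solid aluminium plate 50 by 8 by 45 mm with a round knob 12 mm in diameter and 30 mm high on top, in the other slot. Origin at the centre of its underside.
- panel: Upright grey light panel fixed to the bench on the robot's right: 140 mm wide (its x), 14 mm thick, top 187 mm above the bench; its white lit face looks to its +y, roughly towards the reader. Base 130 by 70 mm, 12 mm high, reaching 25 mm in front of the lit face and 45 mm behind it. Origin on the bench below the middle of the lit face, z up.
- panel_face (a point): Middle of the panel's lit face, 120 mm above the bench; the panel's +y axis points out of the face.
- bottle: Bystander: white plastic bottle, 68 mm diameter, 160 mm high, origin at its underside.
- marker: Bystander: black marker pen lying down, 12 mm thick, about 130 mm long along its x.
- wellplate: Bystander: clear well plate 128 by 86 by 14 mm lying on the bench, origin at its underside.
- vial: Bystander: small amber vial, 28 mm diameter, 45 mm high, origin at its underside.
Mind the look-alikes: they are no part of the job. Leave any blue look-alike of the panel alone.

How it is judged:
By the outcome, as a careful person would: the job done as asked, in the order asked, and still so for the second after the job is handed in, while the arm keeps its last pose, push and grip.
It also fails if it takes over 72 s, if anything falls off the work surface, if the arm or the gripper's body presses on something with over 40 N, if the wrist force passes 120 N, or if a joint passes its speed limit or range.

### The arm

A 6-joint arm with a two-finger parallel gripper is mounted at the origin on the work surface. World frame = base frame: x ahead of the robot, y to its left, z up, the work surface at z = 0. Lengths are in m, angles in degrees, forces in N, time in s.
With the tool pointing down it reaches from about 0.35 to 0.875 m from the base axis. Payload 4.2 kg.
Tool frame: the origin (TCP) lies midway between the tips of the shut fingers; the grasp point (between the pads) lies 19 mm behind it (r.grasp_offset is the distance from the TCP to the grasp point, in m); z points along the fingers, y is the direction in which the jaws open and shut (so a half turn about z gives the same grasp; the last joint's range is limited). The gripper opens to 87 mm and grips with 3 to 60 N. Pads are 19 mm wide; open, the fingers measure 117 mm over their backs; the gripper's body (75 mm by 190 mm) begins 51 mm behind the grasp point.
Start: joints at [-60.298, 22.042, 0.453, 0, -68.411, -14.817], TCP at [0.161, -0.604, 0.191] pointing down, gripper open.
Joint ranges: [-179.83, 179.83], [-69.29, 118.12], [-61.27, 80.66], [-181.25, 117.63], [-171.15, -9.14], [-177.46, 177.46]. Speed limits (degrees/s): [159.86, 159.86, 180, 180, 180, 180].

### API

Orientations are given as a 3x3 rotation matrix whose columns are the frame's x, y, z axes.
In Python, from station import r gives the robot as it stands.
- The arm moves only by the shell command python3 -m crank 'ROWS'. ROWS is JSON, a list of rows, each a list of 3 entries, a list of its own where there are three numbers: the closure, from -1 (fully open) to 1 (shut), so that 0 is half open, then the shift along the tool's x, y, z as a fraction of full scale, then the turn, a rotation vector about the tool's x, y, z as a fraction of full scale. In form: [[fingers, [dx, dy, dz], [wx, wy, wz]], ...]. A call has 1 to 8 rows; each row shifts and turns the commanded pose from where the row before left it, along the tool's axes as they then stand; what a row does not reach is not made up. Full scale, the value 1, is 100 mm for a shift and 45 degrees for a turn. A row lasts 1/10 s, in which the tool goes at most 50 mm and 8.59 degrees, less where a joint would pass 70% of its speed; a pose out of reach is approached as far as the arm can. A call with a number of a shift or a turn outside -1 to 1 is refused whole. A call with a gripper value outside its range is refused whole. The fingers move at their own pace and stop on an object; the grip force is fixed at half the most. Time passes only in rows, so rows that do not move let the fingers close. It gives the time, the measured TCP pose, the force and the opening at its end, in the units of the state.
- r.sense(): the state, without advancing time (a new reading comes with each control period).
- r.capture(name): name is "scene" or "top"; returns a dict with "img" (384x512x3 uint8, blue, green, red), "fx", "fy", "cx", "cy" (pixels), "dist" ([k1, k2, p1, p2, k3] as OpenCV has them; the pictures are not rectified), "R" (3x3) and "t" (3): a world point X has camera coordinates R X + t. Camera axes: x right, y down, z forward; pixel columns grow to the right and rows downward; lengths in m; the calibration is good to about 2 mm. A picture is of the moment at which its call begins. There is no depth.
- r.finish_job(): hands the job in, once; it reports no verdict.
The state is a dict: "time_s": time; "joints": joint angles; "joint_velocities": joint speeds; "effort": joint torques, N m; "tcp_pos": TCP position; "ee_rot": TCP orientation; "wrist_force": force on the tool from outside, world axes, zero at the start; "moment": the same for the moment, N m; "gripper_width": opening from 0.0 (shut) to 1.0 (fully open).
Only numpy, scipy, OpenCV 4.12 (cv2) and the standard library are available. Lean on these libraries where they do the work, as an engineer would, in place of code of your own. Each camera call takes 0.05 s, during which the arm holds its last target.

## Working session

There is one attempt and no reset: what is moved stays moved. The work goes in short steps, Python scripts to look and compute and a shell command to move; the robot and the scene stay as the last step left them, time stands still between calls to the robot, and variables do not carry over. Pictures are saved under pics/ and viewed, and the job is handed in when it is done.

```bash
ls; mkdir -p pics; python3 - <<'E'
from station import r
import cv2
s=r.sense();print(s)
for n in("scene","top"):
    c=r.capture(n);cv2.imwrite(f"pics/{n}0.png",c["img"]);print({k:v for k,v in c.items() if k!="img"})
E
```

```text
pics
{'time_s': 0.0, 'joints': array([-6.02982964e+01,  2.20903623e+01,  3.79208359e-01, -3.07764226e-02,
       -6.84112291e+01, -1.48153909e+01]), 'joint_velocities': array([-0.0132865 ,  0.10526783,  0.08779188,  0.01883632, -0.06959915,
       -0.05649043]), 'effort': array([-3.73790372e-04, -3.90667427e+01,  1.87404406e+01,  4.21973571e+00,
        1.07786429e-02, -1.98288667e-04]), 'tcp_pos': array([ 0.16039881, -0.6033614 ,  0.18985536]), 'ee_rot': array([[-9.66488350e-01, -2.56709717e-01, -6.24477097e-04],
       [-2.56710469e-01,  9.66486065e-01,  2.10278902e-03],
       [ 6.37420365e-05,  2.19263090e-03, -9.99997594e-01]]), 'wrist_force': array([ 0.16534682, -0.45636191, -0.49640311]), 'moment': array([-0.01804866,  0.06201938, -0.01176685]), 'gripper_width': 0.9989783968642613}
{'fx': 372.92621603860454, 'fy': 372.92621603860454, 'cx': 261.52245662914476, 'cy': 189.08152418011042, 'dist': array([-0.12020645,  0.        ,  0.        ,  0.        ,  0.        ]), 'R': array([[ 0.07861623,  0.9968998 , -0.00320588],
       [ 0.74966593, -0.06123836, -0.65897712],
       [-0.65713049,  0.04940296, -0.75215615]]), 't': array([ 0.02918521, -0.32231152,  1.59199852])}
{'fx': 479.428398818743, 'fy': 479.428398818743, 'cx': 262.09100657798876, 'cy': 191.1981941143186, 'dist': array([-0.110766,  0.      ,  0.      ,  0.      ,  0.      ]), 'R': array([[ 0.01643443, -0.99986406,  0.00133422],
       [-0.98599776, -0.01642795, -0.16594739],
       [ 0.16594675,  0.00141171, -0.98613371]]), 't': array([-0.09298756,  0.54099547,  1.46599687])}
```

View pics/scene0.png

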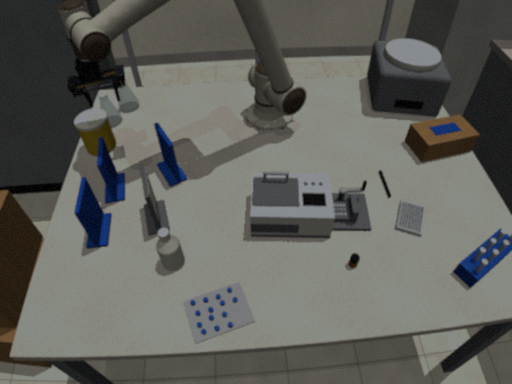

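View pics/top0.png

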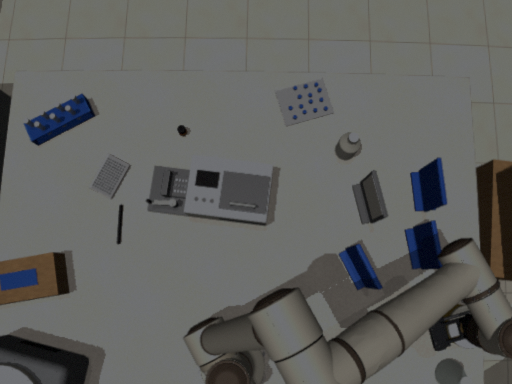

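```bash
cat > h.py <<'E'
import numpy as np, cv2
from station import r
def K(c): return np.array([[c["fx"],0,c["cx"]],[0,c["fy"],c["cy"]],[0,0,1.]])
def ray(c,uv):
    p=cv2.undistortPoints(np.array(uv,float).reshape(-1,1,2),K(c),c["dist"]).reshape(-1,2)
    d=np.c_[p,np.ones(len(p))]@c["R"]; o=-c["R"].T@c["t"]; return o,d
def onz(c,uv,z):
    o,d=ray(c,uv); return o+d*((z-o[2])/d[:,2])[:,None]
def tri(c1,u1,c2,u2):
    P=[c["R"] for c in(c1,c2)]
    o1,d1=ray(c1,u1);o2,d2=ray(c2,u2);out=[]
    for a,b in zip(d1,d2):
        a=a/np.linalg.norm(a);b=b/np.linalg.norm(b)
        t=np.linalg.lstsq(np.c_[a,-b],o2-o1,rcond=None)[0]
        p,q=o1+a*t[0],o2+b*t[1]; out.append(np.r_[(p+q)/2,np.linalg.norm(p-q)])
    return np.array(out)
def proj(c,X):
    rv=cv2.Rodrigues(c["R"])[0]
    return cv2.projectPoints(np.array(X,float).reshape(-1,1,3),rv,c["t"],K(c),c["dist"])[0].reshape(-1,2)
def crop(c,u0,v0,w,h,k,name,pts=None):
    im=cv2.resize(c["img"][v0:v0+h,u0:u0+w],None,fx=k,fy=k,interpolation=cv2.INTER_CUBIC)
    im=cv2.convertScaleAbs(im,alpha=1.3,beta=10)
    if pts is not None:
        for p in pts:
            q=((p[0]-u0+.5)*k,(p[1]-v0+.5)*k); cv2.circle(im,(int(q[0]),int(q[1])),3,(0,0,255),1)
    for g in range((u0+9)//10*10,u0+w,10):
        x=int((g-u0+.5)*k); cv2.line(im,(x,0),(x,6),(0,255,0),1)
        if g%20==0: cv2.putText(im,str(g),(x-10,18),0,.4,(0,255,0),1)
    for g in range((v0+9)//10*10,v0+h,10):
        y=int((g-v0+.5)*k); cv2.line(im,(0,y),(6,y),(0,255,0),1)
        if g%20==0: cv2.putText(im,str(g),(8,y+4),0,.4,(0,255,0),1)
    cv2.imwrite("pics/"+name+".png",im)
E
python3 - <<'E'
from h import *
c=r.capture("top");crop(c,140,150,140,80,5.7,"tc1");crop(c,330,160,60,70,8,"tp1")
c=r.capture("scene");crop(c,240,165,140,80,5.7,"sc1");crop(c,125,150,70,110,5,"sp1")
E
```

```text
(no output)
```

View pics/tc1.png

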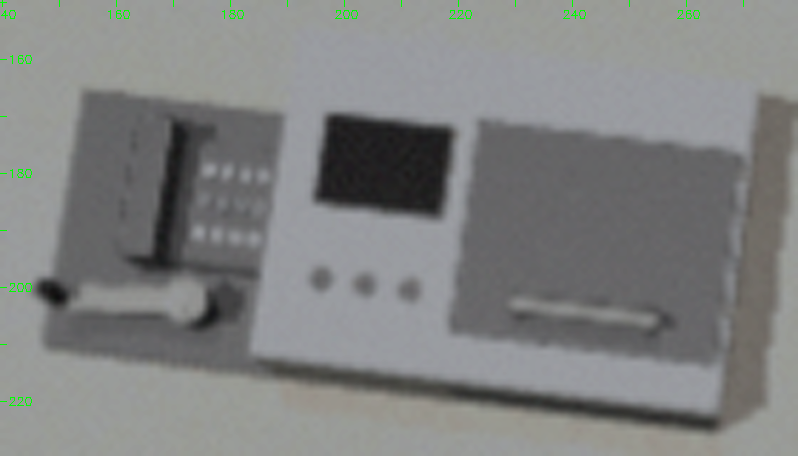

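View pics/tp1.png

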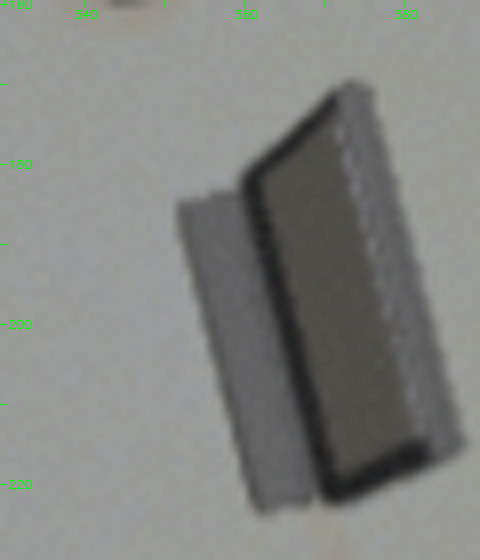

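View pics/sc1.png

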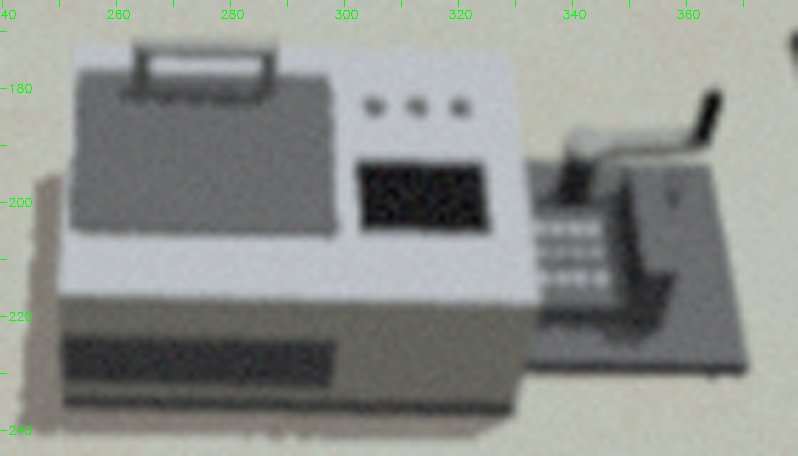

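View pics/sp1.png

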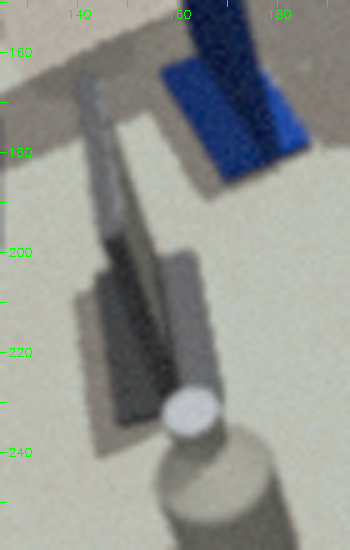

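```bash
cat > fit.py <<'E'
from h import *
def rig(A,B):
    A=np.array(A)[:,:2];B=np.array(B)[:,:2];a=A.mean(0);b=B.mean(0)
    H=(A-a).T@(B-b);th=np.arctan2(H[0,1]-H[1,0],H[0,0]+H[1,1])
    Rm=np.array([[np.cos(th),-np.sin(th)],[np.sin(th),np.cos(th)]]);return th,b-Rm@a,Rm
E
python3 - <<'E'
from fit import *
ct=r.capture("top");cs=r.capture("scene")
T=[(478,120,50,21,109),(742,152,50,-121,109),(715,362,-65,-121,109),(450,330,-65,21,109),(250,360,-90,125,106),(715,415,-90,-125,106),(82,92,60,260,12),(42,347,-90,260,12)]
S=[(75,45,-90,-125,106),(513,50,-90,125,106),(543,303,90,125,106),(57,297,90,-125,106),(80,72,-65,-121,109),(330,77,-65,21,109),(337,235,50,21,109),(70,230,50,-121,109),(747,368,60,260,12),(711,165,-90,260,12)]
def w(c,L,u0,v0): return np.array([onz(c,[(a/5.7+u0-.5,b/5.7+v0-.5)],z/1000)[0] for a,b,_,_,z in L])
WT=w(ct,T,140,150);WS=w(cs,S,240,165)
A=np.array(T)[:,2:4]/1000;B=np.array(S)[:,2:4]/1000
for a,b in((A,WT),(B,WS),(np.r_[A,B],np.r_[WT,WS])):
    th,t,Rm=rig(a,b);print(np.degrees(th),t);print(np.round((a@Rm.T+t-b[:,:2])*1000,1).tolist())
# pin/bar by triangulation and planes
q=lambda a,b,u,v:(a/5.7+u-.5,b/5.7+v-.5)
print("pin top z98",onz(ct,[q(45,290,140,150)],.098),onz(cs,[q(713,95,240,165)],.098))
print("bar",onz(ct,[q(515,303,140,150),q(660,321,140,150)],.1455),onz(cs,[q(140,46,240,165),q(270,46,240,165)],.1455))
print("carr wall top",onz(ct,[q(133,118,140,150),q(172,118,140,150),q(155,262,140,150),q(120,255,140,150)],.070))
# panel: top view crop u0=330,v0=160,k=8
p=lambda a,b:(a/8+330-.5,b/8+160-.5)
print("base z12 front",onz(ct,[p(180,203),p(262,513)],.012))
print("panel top z187",onz(ct,[p(342,82),p(375,90),p(465,445),p(425,465)],.187))
print("face bottom z12",onz(ct,[p(245,178),p(325,503)],.012))
E
```

```text
-5.870720633651053 [0.54132829 0.01910769]
[[-0.2, 0.1], [0.3, -0.0], [-1.3, -0.9], [-1.4, 0.5], [1.8, 0.9], [1.0, -1.8], [0.7, 0.3], [-0.8, 0.8]]
-6.257643112789981 [0.54466473 0.02120326]
[[-1.3, -0.4], [1.8, -1.7], [1.0, -1.1], [-1.5, 0.7], [-0.2, -0.5], [0.0, 0.6], [1.1, 0.5], [0.6, -0.4], [-0.8, 2.0], [-0.7, 0.2]]
-6.041250704893291 [0.54319323 0.02024324]
[[1.7, 1.1], [1.8, 1.0], [0.2, 0.5], [0.5, 1.8], [4.1, 2.2], [2.5, -0.4], [3.3, 1.2], [1.8, 2.2], [-2.4, -1.7], [-0.2, -3.0], [-0.9, -1.7], [-2.5, -0.0], [-1.2, -1.7], [-1.5, -0.6], [-0.4, -0.2], [-0.4, -1.2], [-3.2, 1.4], [-3.2, -1.0]]
pin top z98 [[0.49937699 0.26516039 0.098     ]] [[0.50360954 0.26731486 0.098     ]]
bar [[ 0.48997657  0.00971765  0.1455    ]
 [ 0.48190159 -0.0649846   0.1455    ]] [[ 0.48440902 -0.05907593  0.1455    ]
 [ 0.49017424  0.01175424  0.1455    ]]
carr wall top [[0.59991017 0.22845302 0.07      ]
 [0.60022866 0.20680247 0.07      ]
 [0.51991142 0.21219371 0.07      ]
 [0.52344876 0.23165763 0.07      ]]
base z12 front [[ 0.57370975 -0.37520414  0.012     ]
 [ 0.448052   -0.40660367  0.012     ]]
panel top z187 [[ 0.58682836 -0.40182491  0.187     ]
 [ 0.58410049 -0.41383724  0.187     ]
 [ 0.45537715 -0.44337377  0.187     ]
 [ 0.44801127 -0.42873681  0.187     ]]
face bottom z12 [[ 0.5844949  -0.40198998  0.012     ]
 [ 0.45241651 -0.43219341  0.012     ]]
```

```bash
cat >> h.py <<'E'
TH=np.radians(-6.04);RT=np.array([.5432,.0202])
def rd(x,y,z):
    c,s=np.cos(TH),np.sin(TH);return np.array([RT[0]+c*x-s*y,RT[1]+s*x+c*y,z])
def inv(P):
    c,s=np.cos(TH),np.sin(TH);d=np.asarray(P)[:2]-RT;return np.array([c*d[0]+s*d[1],-s*d[0]+c*d[1]])
def go(target,Rt=None):
    from scipy.spatial.transform import Rotation as Ro
    s=r.sense();Rm=s["ee_rot"];d=Rm.T@(np.asarray(target)-s["tcp_pos"])*10
    print("t",round(s["time_s"],2),"tcp",np.round(s["tcp_pos"],4),"rd",np.round(inv(s["tcp_pos"])*1000,1),"F",np.round(s["wrist_force"],1),"w",round(s["gripper_width"],3),"j",np.round(s["joints"],1))
    print("shift total",np.round(d,3))
    if Rt is not None: print("turn",np.round(Ro.from_matrix(Rm.T@Rt).as_rotvec()*180/np.pi/45,3), "shift in final axes",np.round(Rt.T@(np.asarray(target)-s["tcp_pos"])*10,3))
def down(yang): # tool down, y axis at world angle yang deg
    a=np.radians(yang);y=np.array([np.cos(a),np.sin(a),0]);z=np.array([0,0,-1.]);return np.c_[np.cross(y,z),y,z]
E
python3 -m crank '[[1,[0,0,-0.28],[0,0,0.116]],[1,[0,0,-0.28],[0,0,0.116]],[1,[0,0,-0.28],[0,0,0.116]],[1,[0,0,-0.28],[0,0,0.116]]]'
python3 - <<'E'
from h import *
go(rd(.005,.30,.2),down(84))
E
```

```text
time_s: 0.7
tcp_pos: [0.1605, -0.6038, 0.304]
ee_rot: [[-0.994, 0.108, 0.0], [0.108, 0.994, 0.0], [0.0, 0.0, -1.0]]
wrist_force: [-0.1, -1.3, -0.7]
gripper_width: 0.722
t 0.7 tcp [ 0.1605 -0.6038  0.304 ] rd [-314.9 -660.8] F [-0.1 -1.3 -0.7] w 0.722 j [-60.3  19.2  12.1  -0.  -82.9 -35.9]
shift total [-3.171  9.618  1.042]
turn [ 0.    -0.    -0.005] shift in final axes [-3.206  9.606  1.04 ]
```

```bash
python3 -m crank '[[1,[-0.13,0.4,0],[0,0,0]],[1,[-0.13,0.4,0],[0,0,0]],[1,[-0.13,0.4,0],[0,0,0]],[1,[-0.13,0.4,0],[0,0,0]],[1,[-0.13,0.4,0],[0,0,0]],[1,[-0.13,0.4,0],[0,0,0]],[1,[-0.13,0.4,0],[0,0,0]],[1,[-0.13,0.4,0],[0,0,0]]]' 
python3 -m crank '[[1,[-0.13,0.4,0],[0,0,0]],[1,[-0.13,0.4,0],[0,0,0]],[1,[-0.13,0.4,0],[0,0,0]],[1,[-0.13,0.4,0],[0,0,0]],[1,[-0.13,0.4,0],[0,0,0]],[1,[-0.13,0.4,0],[0,0,0]],[1,[-0.13,0.4,0],[0,0,0]],[1,[-0.13,0.4,0],[0,0,0]]]' 
python3 - <<'E'
from h import *
go(rd(.005,.275,.044),down(84))
c=r.capture("top");crop(c,140,150,140,80,5.7,"tc2")
c=r.capture("scene");crop(c,125,150,70,110,5,"sp2")
E
```

```text
time_s: 1.5
tcp_pos: [0.2976, -0.295, 0.3031]
ee_rot: [[-0.994, 0.105, 0.001], [0.105, 0.994, -0.0], [-0.001, -0.0, -1.0]]
wrist_force: [1.4, -0.5, -0.1]
gripper_width: 0.03
time_s: 2.3
tcp_pos: [0.4345, 0.0126, 0.3033]
ee_rot: [[-0.995, 0.104, 0.001], [0.104, 0.995, 0.0], [-0.001, 0.0, -1.0]]
wrist_force: [0.3, -0.4, -0.9]
gripper_width: 0.007
t 2.3 tcp [0.4345 0.0126 0.3033] rd [-107.3  -19. ] F [ 0.3 -0.4 -0.9] w 0.007 j [  23.2   -1.   -12.5    0.   -78.4 -119.2]
shift total [-1.125  2.937  2.595]
turn [0.001 0.001 0.001] shift in final axes [-1.125  2.939  2.593]
```

```bash
python3 -m crank '[[1,[-0.14,0.37,0],[0,0,0]],[1,[-0.14,0.37,0],[0,0,0]],[1,[-0.14,0.37,0],[0,0,0]],[1,[-0.14,0.37,0],[0,0,0]],[1,[-0.14,0.37,0],[0,0,0]],[1,[-0.14,0.37,0],[0,0,0]],[1,[-0.14,0.37,0],[0,0,0]],[1,[-0.14,0.35,0],[0,0,0]]]' 
python3 -m crank '[[1,[0,0,0.4],[0,0,0]],[1,[0,0,0.4],[0,0,0]],[1,[0,0,0.4],[0,0,0]],[1,[0,0,0.4],[0,0,0]],[1,[0,0,0.4],[0,0,0]],[1,[0,0,0.3],[0,0,0]],[1,[0,0,0.29],[0,0,0]],[1,[0,0,0],[0,0,0]]]' 
python3 - <<'E'
from h import *
go(rd(.005,.172,.044),down(84))
c=r.capture("top");crop(c,140,150,140,80,5.7,"tc2")
c=r.capture("scene");crop(c,240,165,140,80,5.7,"sc2")
E
```

```text
time_s: 3.2
tcp_pos: [0.5769, 0.2924, 0.3029]
ee_rot: [[-0.995, 0.105, -0.0], [0.105, 0.995, -0.0], [0.0, -0.0, -1.0]]
wrist_force: [-0.1, 0.6, -0.7]
gripper_width: 0.006
time_s: 4.0
tcp_pos: [0.5735, 0.2888, 0.0393]
ee_rot: [[-0.994, 0.106, -0.008], [0.106, 0.994, -0.006], [0.008, -0.007, -1.0]]
wrist_force: [0.1, -0.8, 0.1]
gripper_width: 0.004
t 4.0 tcp [0.5735 0.2888 0.0393] rd [  1.8 270.3] F [ 0.1 -0.8  0.1] w 0.004 j [ 4.110e+01  3.170e+01 -7.100e+00 -1.000e-01 -5.180e+01 -1.371e+02]
shift total [-0.032 -0.983 -0.041]
turn [-0.008 -0.01  -0.002] shift in final axes [-0.031 -0.983 -0.047]
```

View pics/sc2.png

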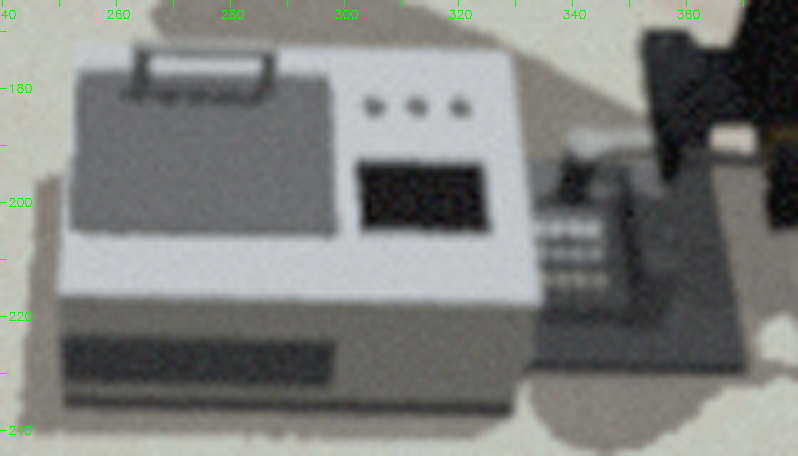

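```bash
python3 - <<'E'
from h import *
c=r.capture("scene");crop(c,320,90,130,130,4.6,"sc3",proj(c,[r.sense()["tcp_pos"]]))
c=r.capture("top");crop(c,90,130,130,130,4.6,"tc3",proj(c,[r.sense()["tcp_pos"]]))
E
```

```text
(no output)
```

View pics/sc3.png

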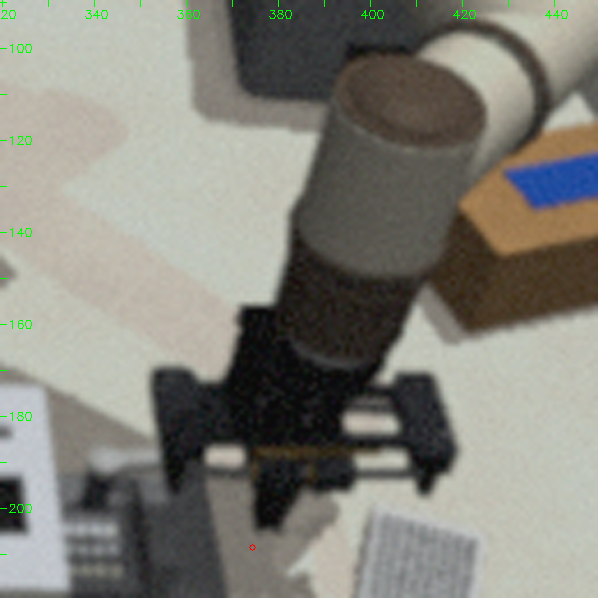

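View pics/tc3.png

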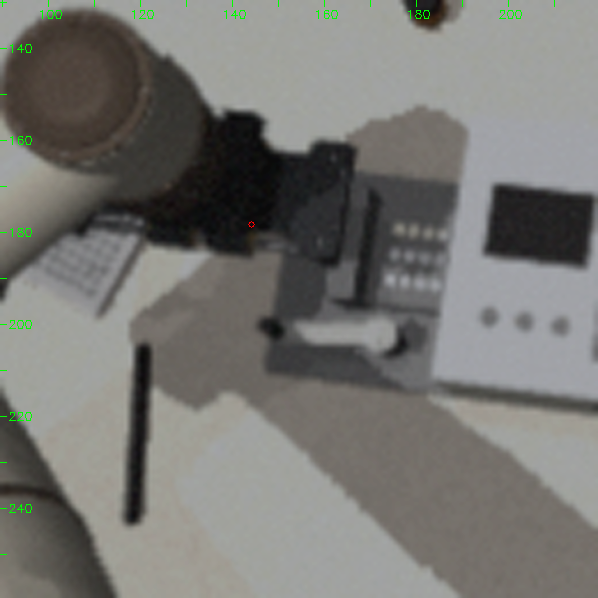

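```bash
python3 -m crank '[[1,[0,-0.05,-0.07],[0,0,0]],[1,[0,-0.1,0],[0,0,0]],[1,[0,-0.1,0],[0,0,0]],[1,[0,-0.1,0],[0,0,0]],[1,[0,-0.1,0],[0,0,0]],[1,[0,-0.1,0],[0,0,0]],[1,[0,-0.1,0],[0,0,0]],[1,[0,-0.1,0],[0,0,0]]]' 
python3 -m crank '[[1,[0,-0.08,0],[0,0,0]],[1,[0,-0.06,0],[0,0,0]],[1,[0,-0.03,0],[0,0,0]]]' 
python3 - <<'E'
from h import *
go(rd(.005,.170,.044),down(84))
E
```

```text
time_s: 5.0
tcp_pos: [0.5684, 0.2159, 0.0509]
ee_rot: [[-0.995, 0.105, -0.0], [0.105, 0.995, -0.0], [0.0, -0.0, -1.0]]
wrist_force: [-0.8, -0.2, 0.4]
gripper_width: 0.005
time_s: 5.3
tcp_pos: [0.5667, 0.1994, 0.051]
ee_rot: [[-0.994, 0.105, -0.0], [0.105, 0.994, -0.0], [0.0, -0.0, -1.0]]
wrist_force: [0.6, 0.1, -0.2]
gripper_width: 0.004
t 5.3 tcp [0.5667 0.1994 0.051 ] rd [  4.5 180.6] F [ 0.6  0.1 -0.2] w 0.004 j [  34.8   27.2  -13.3   -0.   -49.5 -130.8]
shift total [-0.005 -0.106  0.07 ]
turn [-0. -0. -0.] shift in final axes [-0.005 -0.106  0.07 ]
```

```bash
python3 - <<'E'
from h import *
c=r.capture("scene");crop(c,280,130,130,110,5,"sc4",proj(c,[r.sense()["tcp_pos"]]))
c=r.capture("top");crop(c,120,140,110,80,6,"tc4",proj(c,[r.sense()["tcp_pos"]]))
E
```

```text
(no output)
```

View pics/sc4.png

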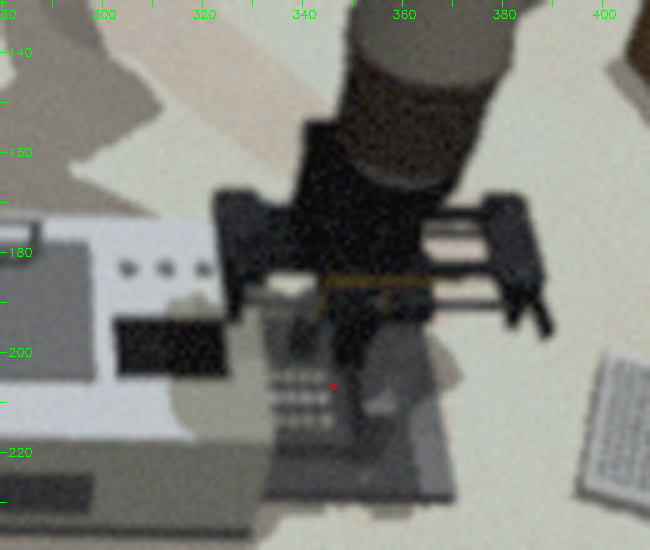

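View pics/tc4.png

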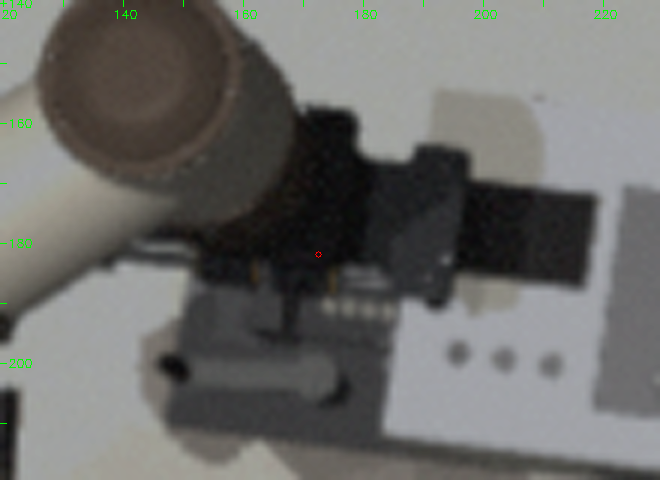

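```bash
python3 - <<'E'
from h import *
ct=r.capture("top");cs=r.capture("scene")
for o in(.056,.025):
    X=[rd(x,.155+o-d,.07) for x in(-.04,.04) for d in(0,.02)]
    print(o,"top",proj(ct,X).round(1).tolist(),"scene",proj(cs,X).round(1).tolist())
    im=[p for p in proj(ct,X)]
im=[(p) for p in proj(ct,[rd(x,.155+.056-d,.07) for x in(-.04,.04) for d in(0,.02)])]
crop(ct,140,160,70,60,10,"tc5",im)
im=[(p) for p in proj(cs,[rd(x,.155+.056-d,.07) for x in(-.04,.04) for d in(0,.02)])]
crop(cs,320,170,70,60,10,"sc5",im)
E
```

```text
0.056 top [[159.8, 193.5], [166.1, 194.3], [163.8, 168.6], [170.0, 169.3]] scene [[354.8, 192.5], [348.7, 192.4], [358.3, 212.0], [351.9, 211.9]]
0.025 top [[169.5, 194.7], [175.8, 195.5], [173.4, 169.7], [179.7, 170.5]] scene [[345.4, 192.4], [339.3, 192.3], [348.4, 211.8], [342.0, 211.7]]
```

View pics/tc5.png

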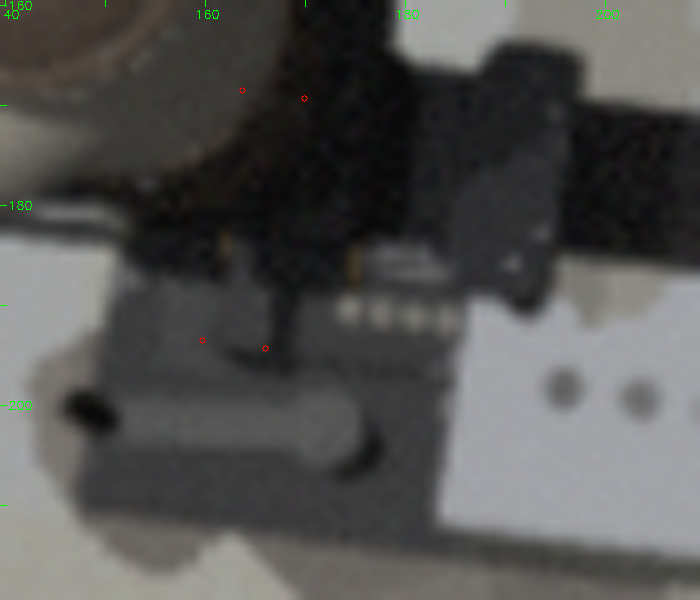

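View pics/sc5.png

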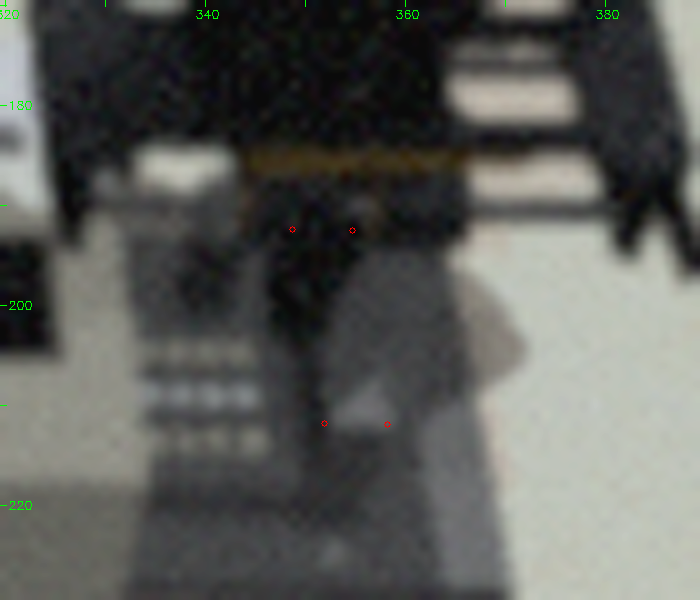

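```bash
python3 - <<'E'
from h import *
s=r.sense();c=r.capture("scene");d=c.copy()
im=(255*(c["img"]/255.)**.5).astype(np.uint8);d["img"]=im
T=s["tcp_pos"];R=s["ee_rot"]
P=[T+R@np.array(v) for v in([0,0,0],[0,0,-.019],[0,0,-.07],[0,.095,-.07],[0,-.095,-.07])]
crop(d,310,150,90,80,8,"sc6",proj(c,P))
E
```

```text
(no output)
```

View pics/sc6.png

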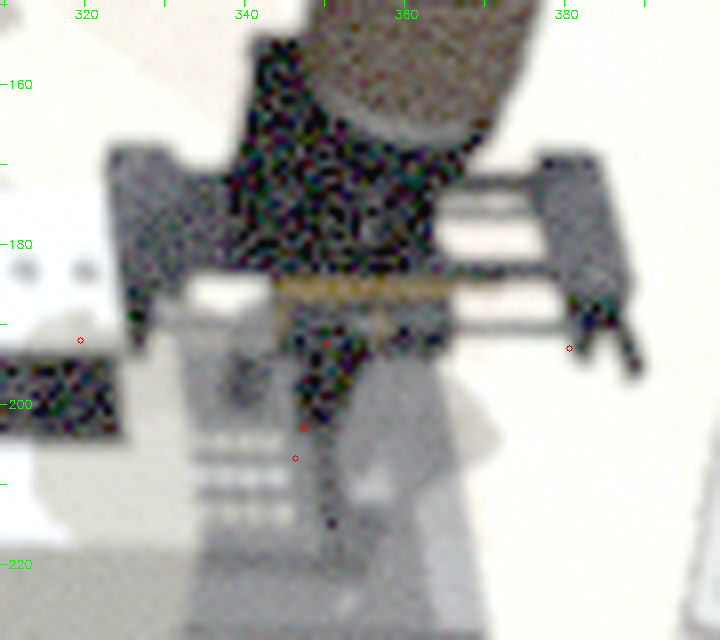

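```bash
python3 - <<'E'
from h import *
s=r.sense();c=r.capture("scene")
for z in(.05,.06,.07,.08): 
    P=onz(c,[(350,203)],z)[0];print(z,P.round(4),(inv(P)*1000).round(1))
# flange check: link shapes. earlier still: top
c=r.capture("top");d=c.copy();d["img"]=(255*(c["img"]/255.)**.5).astype(np.uint8)
T=s["tcp_pos"];R=s["ee_rot"]
P=[T+R@np.array(v) for v in([0,0,0],[0,0,-.019],[0,0,-.07],[0,.095,-.07],[0,-.095,-.07],[.0375,-.095,-.07],[-.0375,-.095,-.07])]
crop(d,130,140,90,80,8,"tc6",proj(c,P))
print(proj(c,P).round(1).tolist())
E
```

```text
0.05 [0.5518 0.2156 0.05  ] [-12.  195.2]
0.06 [0.5596 0.2119 0.06  ] [ -3.8 192.4]
0.07 [0.5675 0.2082 0.07  ] [  4.4 189.5]
0.08 [0.5753 0.2046 0.08  ] [ 12.5 186.7]
[[172.3, 181.8], [171.2, 180.7], [168.1, 177.5], [137.4, 173.9], [199.1, 181.2], [197.3, 193.4], [200.9, 169.1]]
```

View pics/tc6.png

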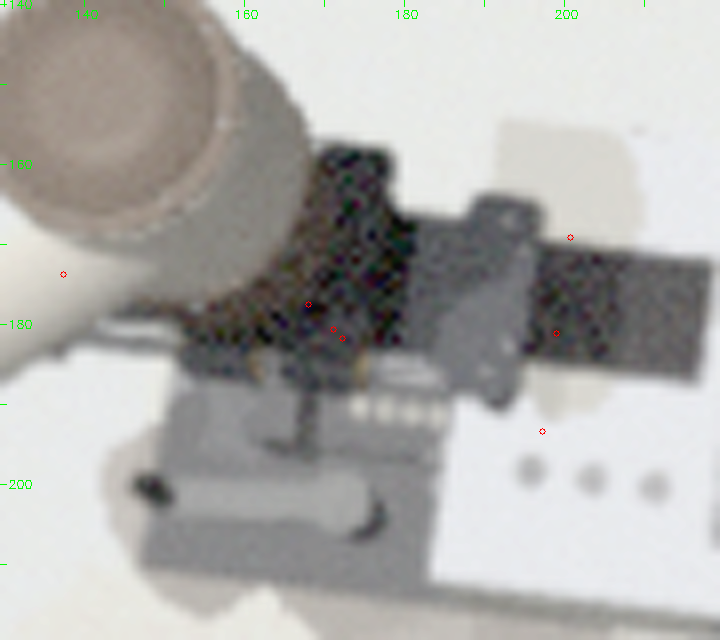

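```bash
python3 -m crank '[[1,[0,0,-0.3],[0,0,0]],[1,[0,0.2,-0.3],[0,0,0]],[1,[0,0.3,-0.3],[0,0,0]],[1,[0,0.4,-0.1],[0,0,0]],[1,[0,0.4,0],[0,0,0]],[1,[0,0,0],[0,0,0]],[1,[0,0,0],[0,0,0]]]'
python3 - <<'E'
from h import *
print(r.grasp_offset)
s=r.sense();T=s["tcp_pos"];R=s["ee_rot"];print(T,inv(T))
P=[T+R@np.array(v) for v in([0,0,0],[0,0,-.019],[0,0,-.07],[0,.095,-.07],[0,-.095,-.07])]
for n in("scene","top"):
    c=r.capture(n);c["img"]=(255*(c["img"]/255.)**.5).astype(np.uint8)
    q=proj(c,P);print(n,q.round(1).tolist())
    m=q[0].astype(int);crop(c,m[0]-50,m[1]-45,100,70,7.5,n[0]+"c7",q)
E
```

```text
time_s: 6.35
tcp_pos: [0.5797, 0.3301, 0.1502]
ee_rot: [[-0.995, 0.103, -0.001], [0.103, 0.995, -0.001], [0.001, -0.001, -1.0]]
wrist_force: [-1.0, -0.5, 0.9]
gripper_width: 0.005
0.0187
[0.57970927 0.33005281 0.15016106] [0.00370303 0.31197432]
scene [[394.4, 186.8], [396.0, 182.6], [400.6, 170.8], [432.1, 171.5], [368.5, 170.2]]
top [[123.4, 170.7], [121.6, 169.4], [116.4, 165.6], [84.4, 161.9], [149.0, 169.4]]
```

View pics/sc7.png

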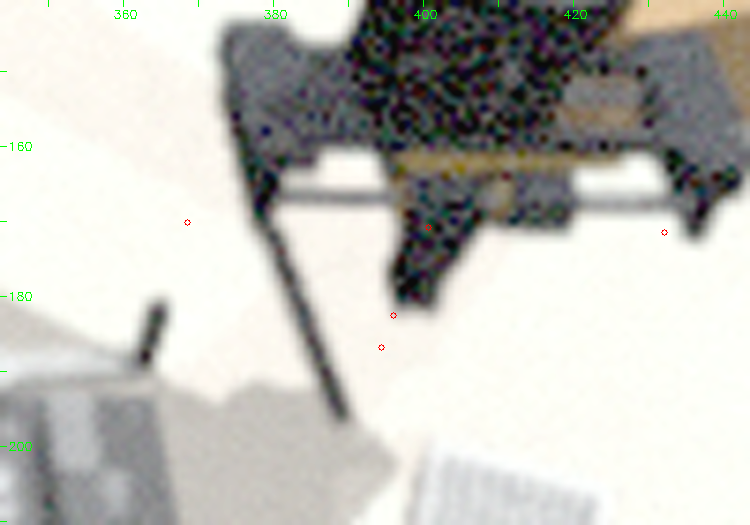

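View pics/tc7.png

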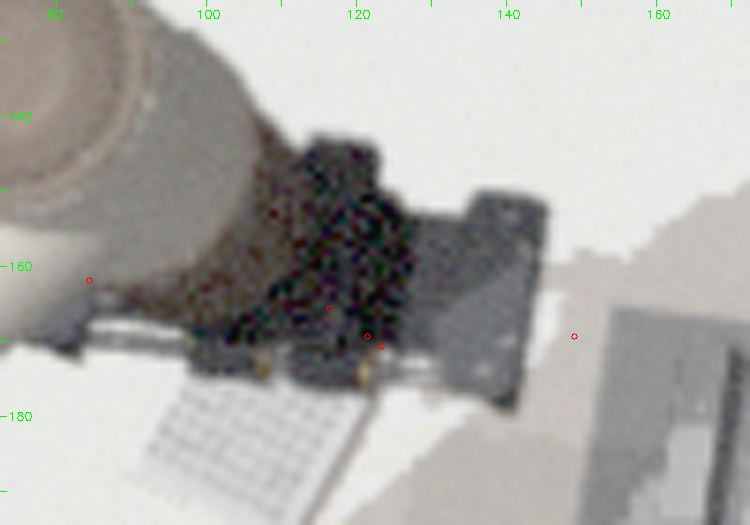

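```bash
python3 -m crank '[[1,[0,0,0.3],[0,0,0]],[1,[0,0,0.3],[0,0,0]],[1,[0,-0.2,0.3],[0,0,0]],[1,[0,-0.2,0.18],[0,0,0]],[1,[0,-0.1,0],[0,0,0]],[1,[0,-0.05,0],[0,0,0]],[1,[0,-0.05,0],[0,0,0]]]'
python3 -m crank '[[1,[0,-0.06,0],[0,0,0]],[1,[0,-0.06,0],[0,0,0]],[1,[0,-0.06,0],[0,0,0]],[1,[0,-0.06,0],[0,0,0]]]'
python3 - <<'E'
from h import *
go(rd(.005,.170,.042),down(84))
c=r.capture("scene");c["img"]=(255*(c["img"]/255.)**.5).astype(np.uint8)
crop(c,310,150,90,80,8,"sc8")
E
```

```text
time_s: 7.15
tcp_pos: [0.5755, 0.2698, 0.0449]
ee_rot: [[-0.995, 0.105, 0.003], [0.105, 0.995, 0.002], [-0.003, 0.002, -1.0]]
wrist_force: [-0.1, 0.2, 0.4]
gripper_width: 0.006
time_s: 7.55
tcp_pos: [0.5716, 0.2455, 0.0432]
ee_rot: [[-0.995, 0.104, 0.0], [0.104, 0.995, 0.0], [-0.0, 0.0, -1.0]]
wrist_force: [0.3, -0.2, 0.1]
gripper_width: 0.002
t 7.55 tcp [0.5716 0.2455 0.0432] rd [  4.5 227. ] F [ 0.3 -0.2  0.1] w 0.002 j [  38.1   29.5  -10.5    0.   -50.  -134.1]
shift total [-0.004 -0.57   0.012]
turn [0. 0. 0.] shift in final axes [-0.005 -0.57   0.012]
```

View pics/sc8.png

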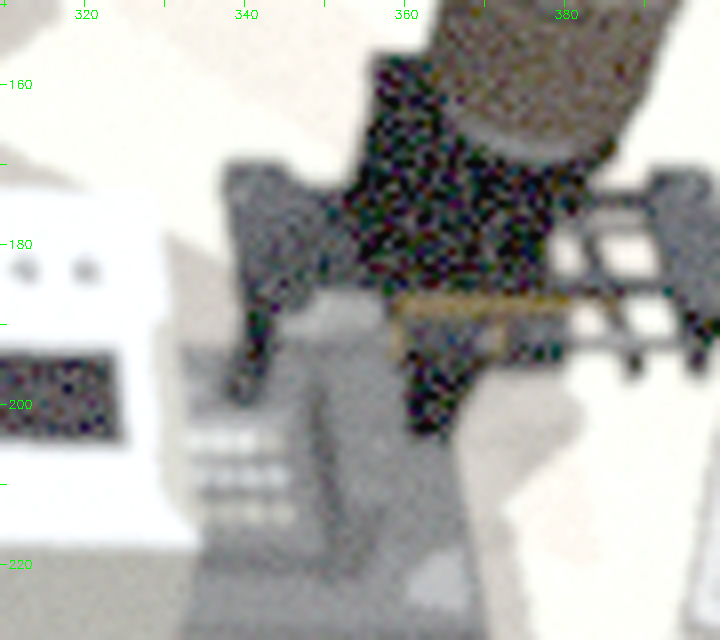

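```bash
python3 -m crank '[[1,[0,-0.05,0],[0,0,0]],[1,[0,-0.05,0],[0,0,0]]]'
python3 -m crank '[[1,[0,-0.05,0],[0,0,0]],[1,[0,-0.05,0],[0,0,0]]]'
python3 - <<'E'
from h import *
go(rd(.005,.170,.042),down(84))
c=r.capture("scene");c["img"]=(255*(c["img"]/255.)**.5).astype(np.uint8)
crop(c,310,150,90,80,8,"sc9")
E
```

```text
time_s: 7.8
tcp_pos: [0.5705, 0.2356, 0.0429]
ee_rot: [[-0.995, 0.104, 0.0], [0.104, 0.995, 0.0], [-0.0, 0.0, -1.0]]
wrist_force: [-0.1, -0.2, -0.9]
gripper_width: 0.004
time_s: 8.0
tcp_pos: [0.5694, 0.2254, 0.0429]
ee_rot: [[-0.995, 0.104, -0.0], [0.104, 0.995, -0.0], [0.0, -0.0, -1.0]]
wrist_force: [-0.2, 0.5, 0.0]
gripper_width: 0.006
t 8.0 tcp [0.5694 0.2254 0.0429] rd [  4.4 206.8] F [-0.2  0.5  0. ] w 0.006 j [  36.7   28.7  -12.    -0.   -49.3 -132.7]
shift total [-0.005 -0.368  0.009]
turn [-0. -0.  0.] shift in final axes [-0.005 -0.368  0.009]
```

View pics/sc9.png

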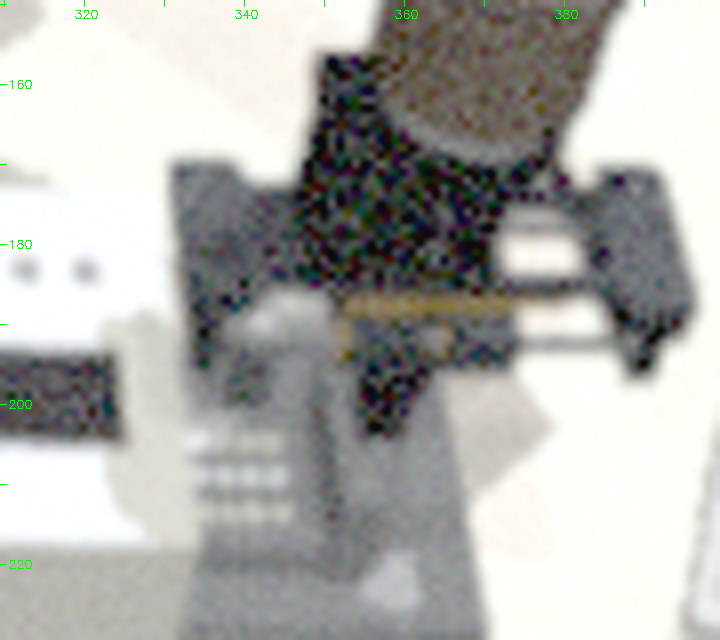

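```bash
python3 -m crank '[[1,[0,0.14,0],[0,0,0]],[1,[0,0.14,0],[0,0,0]],[1,[0,0,0.06],[0,0,0]],[1,[0,0,0.06],[0,0,0]],[1,[0,0,0.06],[0,0,0]],[1,[0,0,0.05],[0,0,0]],[1,[0,0,0],[0,0,0]]]'
python3 - <<'E'
from h import *
go(rd(.005,.170,.042),down(84))
s=r.sense();T=s["tcp_pos"];R=s["ee_rot"]
P=[T+R@np.array(v) for v in([0,0,0],[0,0,-.019],[0,0,-.038],[0,0,-.07])]
c=r.capture("scene");c["img"]=(255*(c["img"]/255.)**.5).astype(np.uint8)
crop(c,320,150,90,80,8,"sc10",proj(c,P))
c=r.capture("top");c["img"]=(255*(c["img"]/255.)**.5).astype(np.uint8)
crop(c,120,140,90,80,8,"tc10",proj(c,P))
E
```

```text
time_s: 8.75
tcp_pos: [0.5716, 0.2529, 0.0187]
ee_rot: [[-0.994, 0.105, -0.002], [0.105, 0.994, -0.001], [0.002, -0.002, -1.0]]
wrist_force: [-0.1, 0.5, -0.1]
gripper_width: 0.003
t 8.75 tcp [0.5716 0.2529 0.0187] rd [  3.8 234.4] F [-0.1  0.5 -0.1] w 0.003 j [  38.7   31.5  -11.2   -0.   -47.5 -134.7]
shift total [-0.011 -0.645 -0.232]
turn [-0.002 -0.002 -0.   ] shift in final axes [-0.012 -0.644 -0.233]
```

View pics/sc10.png

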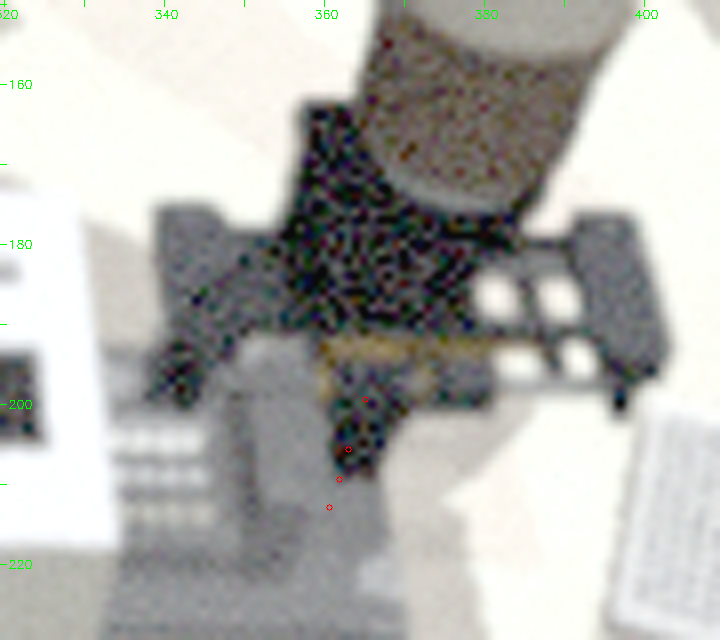

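View pics/tc10.png

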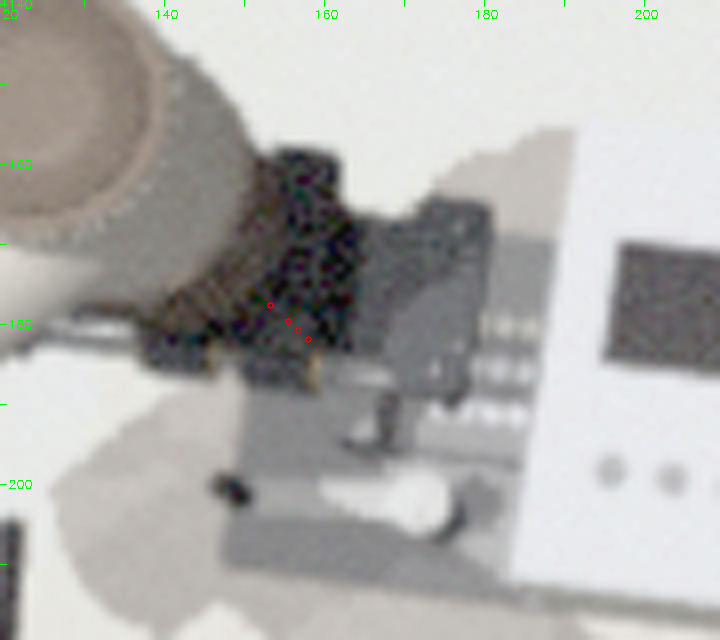

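```bash
python3 - <<'E'
from h import *
c=r.capture("scene")
for p in((364,208.5),(397,200.5),(403,193),(340,200)):
    for z in(.04,.05,.06,.08,.1,.12,.14): 
        P=onz(c,[p],z)[0];print(p,z,(inv(P)*1000).round(1))
E
```

```text
(364, 208.5) 0.04 [  1.9 241.1]
(364, 208.5) 0.05 [  9.9 237.9]
(364, 208.5) 0.06 [ 17.8 234.6]
(364, 208.5) 0.08 [ 33.7 228. ]
(364, 208.5) 0.1 [ 49.6 221.5]
(364, 208.5) 0.12 [ 65.5 214.9]
(364, 208.5) 0.14 [ 81.5 208.4]
(397, 200.5) 0.04 [-34.2 358.5]
(397, 200.5) 0.05 [-25.9 353.9]
(397, 200.5) 0.06 [-17.5 349.4]
(397, 200.5) 0.08 [ -0.9 340.4]
(397, 200.5) 0.1 [ 15.8 331.3]
(397, 200.5) 0.12 [ 32.5 322.3]
(397, 200.5) 0.14 [ 49.1 313.3]
(403, 193) 0.04 [-67.8 386.6]
(403, 193) 0.05 [-59.1 381.7]
(403, 193) 0.06 [-50.4 376.9]
(403, 193) 0.08 [-33.  367.3]
(403, 193) 0.1 [-15.6 357.7]
(403, 193) 0.12 [  1.8 348. ]
(403, 193) 0.14 [ 19.1 338.4]
(340, 200) 0.04 [-32.3 166.3]
(340, 200) 0.05 [-24.  163.8]
(340, 200) 0.06 [-15.6 161.3]
(340, 200) 0.08 [  1.  156.3]
(340, 200) 0.1 [ 17.6 151.4]
(340, 200) 0.12 [ 34.3 146.4]
(340, 200) 0.14 [ 50.9 141.4]
```

```bash
python3 -m crank '[[1,[0,-0.06,0],[0,0,0]],[1,[0,-0.06,0],[0,0,0]]]'
python3 -m crank '[[1,[0,-0.06,0],[0,0,0]],[1,[0,-0.06,0],[0,0,0]]]'
python3 - <<'E'
from h import *
go(rd(.005,.170,.042),down(84))
c=r.capture("scene");c["img"]=(255*(c["img"]/255.)**.5).astype(np.uint8)
crop(c,320,150,90,80,8,"sc11")
E
```

```text
time_s: 9.1
tcp_pos: [0.5712, 0.2414, 0.0202]
ee_rot: [[-0.995, 0.104, 0.0], [0.104, 0.995, 0.0], [-0.0, 0.0, -1.0]]
wrist_force: [-0.2, 0.7, 0.0]
gripper_width: 0.004
time_s: 9.3
tcp_pos: [0.5699, 0.2298, 0.0202]
ee_rot: [[-0.994, 0.105, 0.001], [0.105, 0.994, 0.001], [-0.001, 0.001, -1.0]]
wrist_force: [-1.1, 1.7, 0.5]
gripper_width: 0.006
t 9.3 tcp [0.5699 0.2298 0.0202] rd [  4.5 211.3] F [-1.1  1.7  0.5] w 0.006 j [  37.    30.4  -12.9   -0.   -46.6 -133. ]
shift total [-0.005 -0.413 -0.218]
turn [ 0.002  0.001 -0.   ] shift in final axes [-0.004 -0.413 -0.218]
```

View pics/sc11.png

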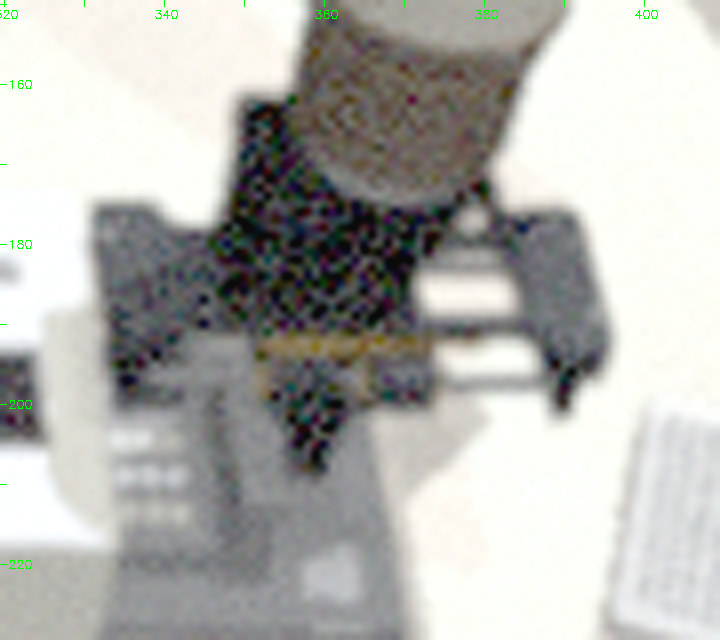

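```bash
python3 -m crank '[[1,[0,-0.06,0],[0,0,0]],[1,[0,-0.06,0],[0,0,0]],[1,[0,-0.06,0],[0,0,0]]]'
python3 -m crank '[[1,[0,-0.06,0],[0,0,0]],[1,[0,-0.06,0],[0,0,0]],[1,[0,-0.06,0],[0,0,0]]]'
python3 - <<'E'
from h import *
go(rd(.005,.170,.042),down(84))
c=r.capture("scene");c["img"]=(255*(c["img"]/255.)**.5).astype(np.uint8)
crop(c,310,150,90,80,8,"sc12")
E
```

```text
time_s: 9.65
tcp_pos: [0.5681, 0.2117, 0.0202]
ee_rot: [[-0.995, 0.104, 0.0], [0.104, 0.995, 0.0], [-0.0, 0.0, -1.0]]
wrist_force: [-0.7, 2.7, 0.8]
gripper_width: 0.003
time_s: 9.95
tcp_pos: [0.5662, 0.1936, 0.0201]
ee_rot: [[-0.995, 0.104, 0.0], [0.104, 0.995, 0.0], [-0.0, 0.0, -1.0]]
wrist_force: [-1.0, 2.7, 1.7]
gripper_width: 0.002
t 9.95 tcp [0.5662 0.1936 0.0201] rd [  4.7 174.8] F [-1.   2.7  1.7] w 0.002 j [  34.4   29.2  -15.3    0.   -45.5 -130.4]
shift total [-0.003 -0.048 -0.219]
turn [0. 0. 0.] shift in final axes [-0.003 -0.048 -0.219]
```

View pics/sc12.png

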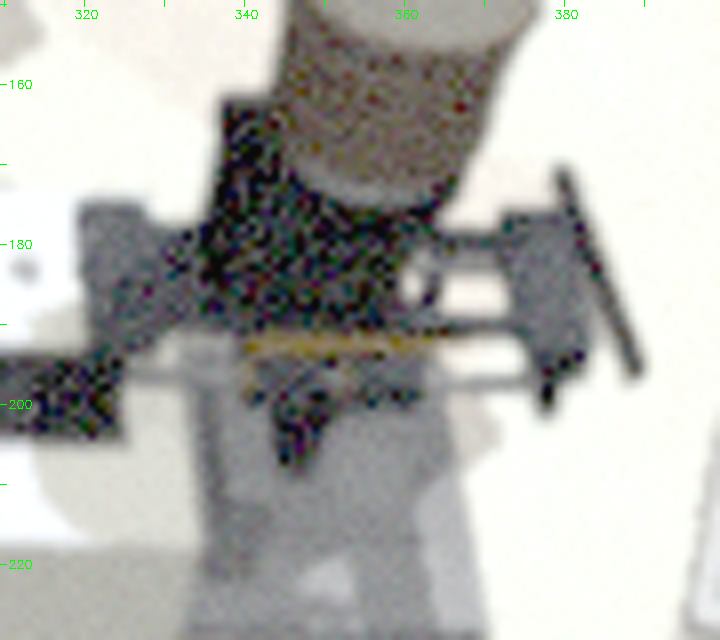

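```bash
python3 -m crank '[[1,[0,-0.05,0],[0,0,0]],[1,[0,-0.04,0],[0,0,0]]]'
python3 -m crank '[[1,[0,-0.03,0],[0,0,0]]]'
python3 -m crank '[[1,[0,-0.02,0],[0,0,0]]]'
```

```text
time_s: 10.2
tcp_pos: [0.5653, 0.1847, 0.0199]
ee_rot: [[-0.995, 0.104, 0.0], [0.104, 0.995, 0.0], [-0.0, 0.0, -1.0]]
wrist_force: [-0.6, 2.3, 1.1]
gripper_width: 0.011
time_s: 10.3
tcp_pos: [0.5649, 0.1818, 0.0199]
ee_rot: [[-0.995, 0.104, 0.0], [0.104, 0.995, 0.0], [-0.0, 0.0, -1.0]]
wrist_force: [-0.2, 1.8, 0.4]
gripper_width: 0.005
time_s: 10.4
tcp_pos: [0.5651, 0.1815, 0.0201]
ee_rot: [[-0.994, 0.105, 0.002], [0.105, 0.994, 0.003], [-0.001, 0.003, -1.0]]
wrist_force: [-3.1, 11.5, 0.1]
gripper_width: 0.004
```

```bash
python3 -m crank '[[1,[0,-0.02,0],[0,0,0]]]'

```

```text
time_s: 10.5
tcp_pos: [0.5652, 0.1816, 0.0201]
ee_rot: [[-0.994, 0.105, 0.003], [0.105, 0.994, 0.006], [-0.003, 0.006, -1.0]]
wrist_force: [-4.0, 17.4, 0.4]
gripper_width: 0.005
```

```bash
python3 -m crank '[[1,[0,0.12,0],[0,0,0]],[1,[0,0,-0.2],[0,0,0]],[1,[0,0,-0.2],[0,0,0]],[1,[0,-0.14,0],[0,0,0]],[1,[0,-0.14,0],[0,0,0]],[1,[0,0,0.05],[0,0,0]],[1,[0,0,0.05],[0,0,0]]]'
python3 -m crank '[[1,[0,0,0.02],[0,0,0]]]'
python3 -m crank '[[1,[0,0,0.02],[0,0,0]]]'
python3 -c "
from h import *
go(rd(0,.145,.045))"
```

```text
time_s: 11.2
tcp_pos: [0.5621, 0.1608, 0.0487]
ee_rot: [[-0.994, 0.106, -0.002], [0.106, 0.994, -0.001], [0.002, -0.001, -1.0]]
wrist_force: [-0.2, 0.1, -0.4]
gripper_width: 0.003
time_s: 11.3
tcp_pos: [0.562, 0.1615, 0.0463]
ee_rot: [[-0.994, 0.105, -0.003], [0.105, 0.994, -0.001], [0.002, -0.002, -1.0]]
wrist_force: [1.1, -0.1, 0.3]
gripper_width: 0.005
time_s: 11.4
tcp_pos: [0.5625, 0.1621, 0.045]
ee_rot: [[-0.995, 0.104, -0.001], [0.104, 0.995, -0.001], [0.001, -0.001, -1.0]]
wrist_force: [-0.6, -1.1, -0.5]
gripper_width: 0.003
t 11.4 tcp [0.5625 0.1621 0.045 ] rd [  4.3 143.1] F [-0.6 -1.1 -0.5] w 0.003 j [  31.9   26.4  -15.8    0.   -47.9 -127.9]
shift total [0.043 0.019 0.   ]
```

```bash
for i in 1; do python3 -m crank '[[1,[0,0,0.02],[0,0,0]]]'; done
python3 -m crank '[[1,[0,0,0.02],[0,0,0]]]'; python3 -m crank '[[1,[0,0,0.02],[0,0,0]]]'
```

```text
time_s: 11.5
tcp_pos: [0.5628, 0.1624, 0.0434]
ee_rot: [[-0.995, 0.104, -0.0], [0.104, 0.995, -0.0], [0.0, -0.0, -1.0]]
wrist_force: [-0.2, -0.0, 0.1]
gripper_width: 0.01
time_s: 11.6
tcp_pos: [0.5628, 0.1625, 0.0417]
ee_rot: [[-0.995, 0.104, -0.0], [0.104, 0.995, -0.0], [0.0, -0.0, -1.0]]
wrist_force: [0.8, -0.1, 0.2]
gripper_width: 0.008
time_s: 11.7
tcp_pos: [0.5628, 0.1624, 0.0398]
ee_rot: [[-0.995, 0.104, 0.0], [0.104, 0.995, 0.0], [-0.0, 0.0, -1.0]]
wrist_force: [0.6, 0.3, 0.3]
gripper_width: 0.007
```

```bash
python3 -m crank '[[1,[0,0,0.03],[0,0,0]]]'; python3 -m crank '[[1,[0,0,0.03],[0,0,0]]]'; python3 -m crank '[[1,[0,0,0.03],[0,0,0]]]'
python3 - <<'E'
from h import *
c=r.capture("scene");c["img"]=(255*(c["img"]/255.)**.5).astype(np.uint8)
crop(c,300,150,90,80,8,"sc13")
E
```

```text
time_s: 11.8
tcp_pos: [0.5631, 0.1624, 0.0387]
ee_rot: [[-0.995, 0.103, 0.001], [0.103, 0.995, -0.0], [-0.001, -0.0, -1.0]]
wrist_force: [-7.7, 0.9, 21.9]
gripper_width: 0.003
time_s: 11.9
tcp_pos: [0.5632, 0.1624, 0.0384]
ee_rot: [[-0.995, 0.102, 0.001], [0.102, 0.995, -0.001], [-0.001, -0.001, -1.0]]
wrist_force: [-13.8, 0.0, 37.4]
gripper_width: 0.002
time_s: 12.0
tcp_pos: [0.5632, 0.1624, 0.0383]
ee_rot: [[-0.995, 0.101, 0.002], [0.101, 0.995, -0.002], [-0.002, -0.001, -1.0]]
wrist_force: [-20.0, 1.3, 51.5]
gripper_width: 0.004
```

View pics/sc13.png

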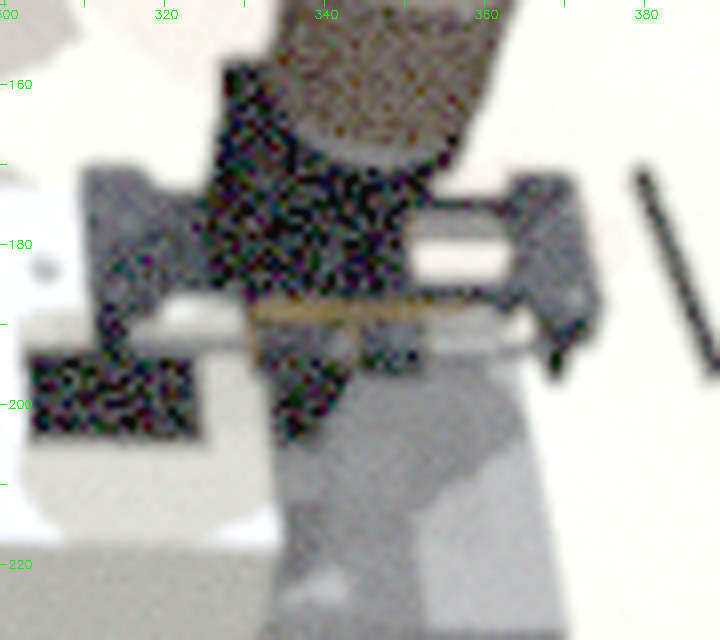

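```bash
python3 -m crank '[[1,[0,0,-0.2],[0,0,0]],[1,[0,0,-0.4],[0,0,0]],[1,[0.3,0.3,-0.1],[0,0,0]],[1,[0.35,0.3,0],[0,0,0]],[1,[0.35,0.32,0],[0,0,0]],[1,[0,0,0],[0,0,0]]]'
python3 -c "
from h import *
go(rd(-.095,.235,.042),down(84))"
```

```text
time_s: 12.65
tcp_pos: [0.4703, 0.2674, 0.1015]
ee_rot: [[-0.995, 0.099, 0.0], [0.099, 0.995, 0.001], [-0.0, 0.001, -1.0]]
wrist_force: [-0.4, -0.1, -0.2]
gripper_width: 0.006
t 12.65 tcp [0.4703 0.2674 0.1015] rd [-98.5 238.2] F [-0.4 -0.1 -0.2] w 0.006 j [  46.8   18.7  -18.6   -0.   -52.6 -142.4]
shift total [-0.035 -0.033  0.595]
turn [0.002 0.    0.008] shift in final axes [-0.035 -0.032  0.595]
```

```bash
python3 -m crank '[[1,[0,-0.03,0.3],[0,0,0]],[1,[0,0,0.25],[0,0,0]],[1,[0,0,0],[0,0,0]]]'
python3 - <<'E'
from h import *
go(rd(-.095,.235,.045),down(84))
c=r.capture("scene");c["img"]=(255*(c["img"]/255.)**.5).astype(np.uint8)
crop(c,310,140,100,80,8,"sc14")
c=r.capture("top");c["img"]=(255*(c["img"]/255.)**.5).astype(np.uint8)
crop(c,120,150,90,80,8,"tc14")
E
```

```text
time_s: 12.95
tcp_pos: [0.4706, 0.2591, 0.0429]
ee_rot: [[-0.994, 0.105, -0.006], [0.105, 0.994, -0.005], [0.005, -0.005, -1.0]]
wrist_force: [0.1, -0.3, 0.6]
gripper_width: 0.002
t 12.95 tcp [0.4706 0.2591 0.0429] rd [-97.4 229.9] F [ 0.1 -0.3  0.6] w 0.002 j [ 4.610e+01  2.280e+01 -2.250e+01 -1.000e-01 -4.510e+01 -1.421e+02]
shift total [-0.024  0.051 -0.021]
turn [-0.007 -0.006 -0.001] shift in final axes [-0.024  0.051 -0.021]
```

View pics/sc14.png

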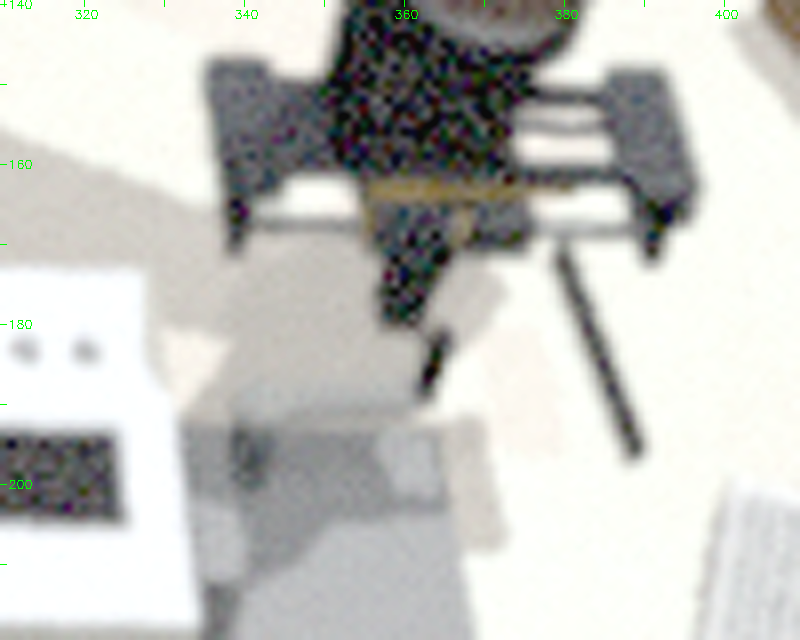

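View pics/tc14.png

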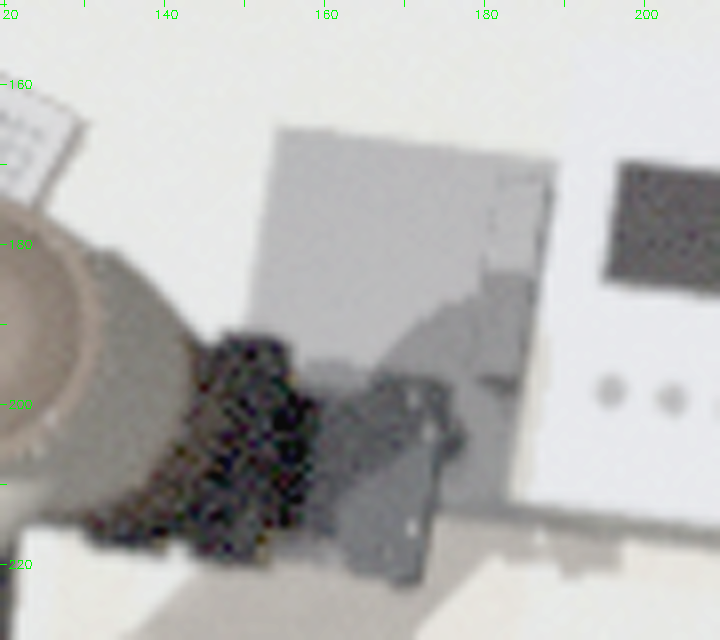

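```bash
python3 - <<'E'
from h import *
c=r.capture("scene")
for z in(.065,.074,.08): print(z,(inv(onz(c,[(359.5,179.5)],z)[0])*1000).round(1))
print("pin",(inv(onz(c,[(364.5,181)],.098)[0])*1000).round(1),"base",(inv(onz(c,[(362.5,188.5)],.063)[0])*1000).round(1))
go(rd(-.060,.235,.045))
E
```

```text
0.065 [-103.1  236.8]
0.074 [-94.7 233.8]
0.08 [-89.1 231.8]
pin [-66.1 241.4] base [-64.4 241.6]
t 13.1 tcp [0.4737 0.2615 0.0469] rd [-94.5 232.6] F [ 0.3 -0.1  1.3] w 0.003 j [  46.1   22.6  -22.2    0.   -45.1 -142.1]
shift total [-0.345  0.024  0.02 ]
```

```bash
python3 -m crank '[[1,[-0.13,0.05,0],[0,0,0]],[1,[-0.08,0.015,0],[0,0,0]],[1,[-0.08,0.015,0],[0,0,0]],[1,[-0.09,-0.005,0],[0,0,0]],[1,[-0.09,-0.005,0],[0,0,0]],[1,[-0.085,-0.028,0],[0,0,0]],[1,[-0.085,-0.028,0],[0,0,0]]]'
python3 - <<'E'
from h import *
go(rd(-.031,.2345,.045))
c=r.capture("scene");c["img"]=(255*(c["img"]/255.)**.5).astype(np.uint8)
crop(c,310,140,100,80,8,"sc15")
E
```

```text
time_s: 13.8
tcp_pos: [0.5365, 0.255, 0.0455]
ee_rot: [[-0.994, 0.105, -0.001], [0.105, 0.994, -0.001], [0.001, -0.001, -1.0]]
wrist_force: [-2.1, -1.9, 1.0]
gripper_width: 0.01
t 13.8 tcp [0.5365 0.255  0.0455] rd [-31.4 232.8] F [-2.1 -1.9  1. ] w 0.01 j [  41.    27.1  -14.5   -0.   -48.5 -137. ]
shift total [-0.004  0.017  0.005]
```

View pics/sc15.png

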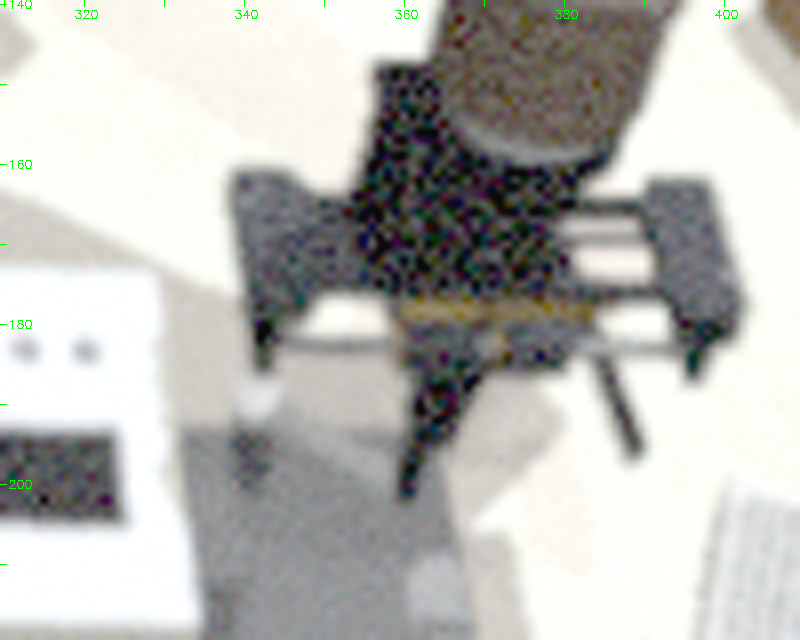

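```bash
python3 -m crank '[[1,[-0.08,-0.04,0],[0,0,0]],[1,[-0.08,-0.04,0],[0,0,0]],[1,[-0.06,-0.065,0],[0,0,0]],[1,[-0.06,-0.065,0],[0,0,0]],[1,[-0.03,-0.055,0],[0,0,0]],[1,[-0.03,-0.055,0],[0,0,0]]]'
python3 -m crank '[[1,[-0.02,-0.05,0],[0,0,0]],[1,[-0.02,-0.05,0],[0,0,0]]]'
python3 -c "
from h import *
go(rd(.008,.1856,.045))"
```

```text
time_s: 14.45
tcp_pos: [0.5672, 0.2199, 0.046]
ee_rot: [[-0.995, 0.105, 0.0], [0.105, 0.995, 0.0], [-0.0, 0.0, -1.0]]
wrist_force: [-1.0, 1.0, 0.1]
gripper_width: 0.004
time_s: 14.65
tcp_pos: [0.5698, 0.2097, 0.046]
ee_rot: [[-0.995, 0.104, -0.0], [0.104, 0.995, 0.0], [0.0, 0.0, -1.0]]
wrist_force: [0.3, 0.8, -0.1]
gripper_width: 0.005
t 14.65 tcp [0.5698 0.2097 0.046 ] rd [  6.5 191.2] F [ 0.3  0.8 -0.1] w 0.005 j [  35.5   28.1  -12.6   -0.   -49.3 -131.4]
shift total [-0.015 -0.056  0.01 ]
```

```bash
python3 -m crank '[[1,[-0.01,-0.03,0],[0,0,0]]]'
python3 -m crank '[[1,[0,-0.03,0],[0,0,0]]]'
python3 - <<'E'
from h import *
go(rd(.008,.1856,.045))
c=r.capture("scene");c["img"]=(255*(c["img"]/255.)**.5).astype(np.uint8)
crop(c,310,140,100,80,8,"sc16")
E
```

```text
time_s: 14.75
tcp_pos: [0.5705, 0.2065, 0.0459]
ee_rot: [[-0.995, 0.105, -0.0], [0.105, 0.995, -0.0], [0.0, -0.0, -1.0]]
wrist_force: [-1.3, 1.5, -0.1]
gripper_width: 0.007
time_s: 14.85
tcp_pos: [0.5705, 0.2039, 0.046]
ee_rot: [[-0.995, 0.104, 0.001], [0.104, 0.995, 0.0], [-0.001, 0.0, -1.0]]
wrist_force: [0.2, 3.3, -0.7]
gripper_width: 0.002
t 14.85 tcp [0.5705 0.2039 0.046 ] rd [  7.8 185.6] F [ 0.2  3.3 -0.7] w 0.002 j [  35.    27.9  -12.8    0.   -49.2 -131. ]
shift total [-0.002  0.     0.01 ]
```

View pics/sc16.png

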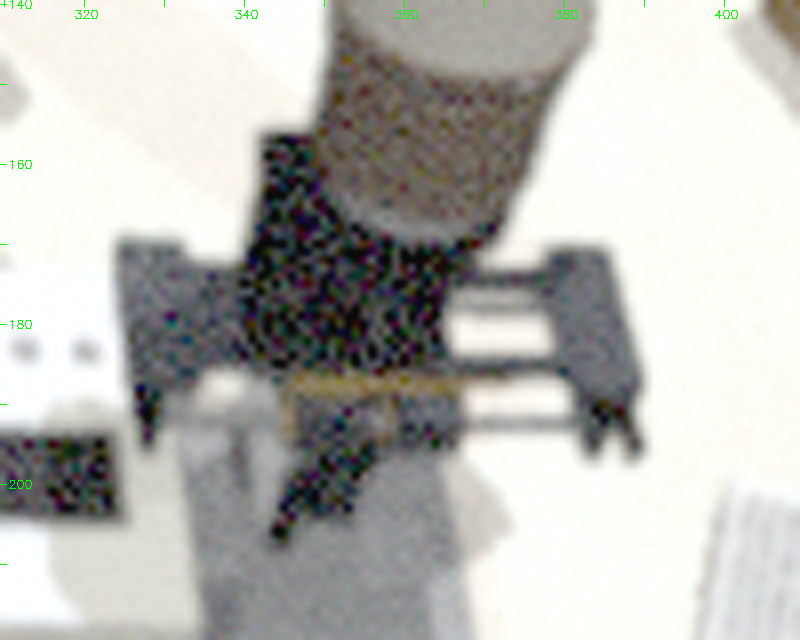

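```bash
python3 -m crank '[[1,[0,-0.02,0],[0,0,0]]]'
python3 -m crank '[[1,[0,-0.02,0],[0,0,0]]]'

```

```text
time_s: 15.0
tcp_pos: [0.5707, 0.2038, 0.0461]
ee_rot: [[-0.995, 0.104, 0.002], [0.104, 0.995, 0.003], [-0.002, 0.003, -1.0]]
wrist_force: [-1.1, 9.7, -1.9]
gripper_width: 0.006
time_s: 15.1
tcp_pos: [0.5707, 0.2037, 0.0462]
ee_rot: [[-0.995, 0.104, 0.004], [0.104, 0.995, 0.006], [-0.003, 0.007, -1.0]]
wrist_force: [-2.9, 14.8, -1.6]
gripper_width: 0.003
```

```bash
python3 -m crank '[[1,[0,0.2,0],[0,0,0]],[1,[0,0.1,-0.2],[0,0,0]],[1,[0,0,-0.4],[0,0,-0.18]],[1,[0,0,-0.4],[0,0,-0.18]],[1,[0,0,-0.4],[0,0,-0.18]],[0.5,[0,0,-0.2],[0,0,-0.18]],[-0.15,[0,0,0],[0,0,-0.18]],[-0.15,[0,0,0],[0,0,-0.18]]]'
python3 -m crank '[[-0.15,[0,0,0],[0,0,-0.18]],[-0.15,[0,0,0],[0,0,-0.18]],[-0.15,[0,0,0],[0,0,-0.18]],[-0.15,[0,0,0],[0,0,-0.18]],[-0.15,[0,0,0],[0,0,-0.18]],[-0.15,[0,0,0],[0,0,0]]]'
python3 - <<'E'
from h import *
go(rd(-.05,-.05,.2),down(174))
for n in("scene","top"):
    c=r.capture(n);c["img"]=(255*(c["img"]/255.)**.5).astype(np.uint8)
    crop(c,*((260,110,140,110) if n=="scene" else (120,150,140,80)),5.5,n[0]+"c17")
E
```

```text
time_s: 15.9
tcp_pos: [0.573, 0.2304, 0.2072]
ee_rot: [[-0.732, -0.682, 0.001], [-0.682, 0.732, 0.0], [-0.001, -0.001, -1.0]]
wrist_force: [0.2, 0.3, -0.8]
gripper_width: 0.195
time_s: 16.5
tcp_pos: [0.5728, 0.2301, 0.2059]
ee_rot: [[-0.12, -0.993, -0.001], [-0.993, 0.12, -0.001], [0.001, 0.0, -1.0]]
wrist_force: [-0.4, 0.6, 0.5]
gripper_width: 0.57
t 16.5 tcp [0.5728 0.2301 0.2059] rd [  7.3 211.8] F [-0.4  0.6  0.5] w 0.57 j [ 36.9  20.8   0.7   0.  -70.  -43.8]
shift total [2.627 0.535 0.062]
turn [ 0.    -0.002 -0.02 ] shift in final axes [2.618 0.575 0.059]
```

View pics/sc17.png

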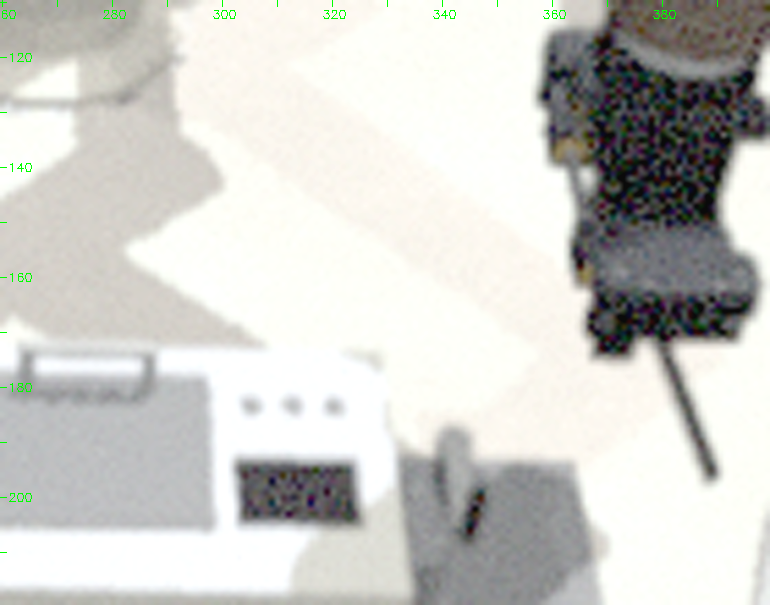

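View pics/tc17.png

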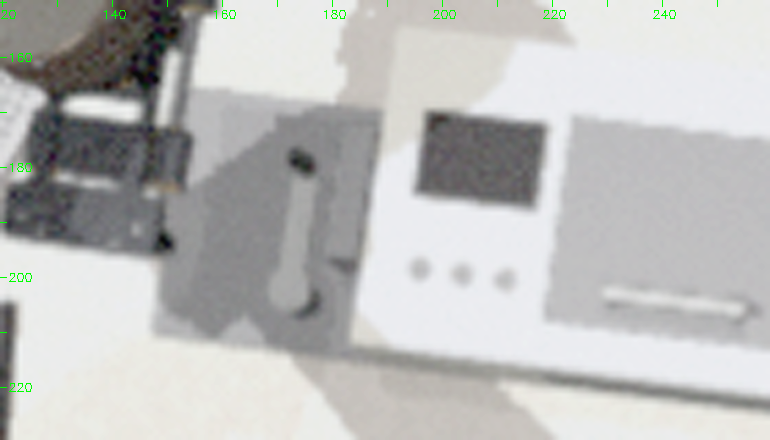

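```bash
python3 -m crank '[[-0.15,[0,0,0],[0,0,-0.02]],[-0.15,[0.4,0.09,0],[0,0,0]],[-0.15,[0.4,0.09,0],[0,0,0]],[-0.15,[0.4,0.09,0],[0,0,0]],[-0.15,[0.4,0.09,0],[0,0,0]],[-0.15,[0.4,0.09,0],[0,0,0]],[-0.15,[0.4,0.09,0],[0,0,0]],[-0.15,[0.22,0.035,0],[0,0,0]]]'
python3 -m crank '[[-0.15,[0,0,0.3],[0,0,0]],[-0.15,[0,0,0.25],[0,0,0]],[-0.15,[0,0,0],[0,0,0]]]'
python3 - <<'E'
from h import *
go(rd(-.05,-.05,.0955),down(174))
s=r.sense();T=s["tcp_pos"];R=s["ee_rot"]
P=[T+R@np.array(v) for v in([0,0,0],[0,0,-.031],[0,0.025,-.031],[0,-0.025,-.031])]
for n in("scene","top"):
    c=r.capture(n);c["img"]=(255*(c["img"]/255.)**.5).astype(np.uint8)
    crop(c,*((220,90,110,110) if n=="scene" else (190,160,100,70)),6,n[0]+"c18",proj(c,P))
E
```

```text
time_s: 17.4
tcp_pos: [0.4869, -0.0269, 0.2064]
ee_rot: [[-0.107, -0.994, -0.0], [-0.994, 0.107, -0.0], [0.0, 0.0, -1.0]]
wrist_force: [-0.3, 1.2, -0.3]
gripper_width: 0.574
time_s: 17.7
tcp_pos: [0.4856, -0.0254, 0.1481]
ee_rot: [[-0.106, -0.994, -0.007], [-0.994, 0.106, -0.001], [0.002, 0.007, -1.0]]
wrist_force: [-0.3, 0.5, -0.4]
gripper_width: 0.575
t 17.7 tcp [ 0.4856 -0.0254  0.1481] rd [-52.5 -51.4] F [-0.3  0.5 -0.4] w 0.575 j [ 16.2  11.  -21.9  -0.1 -57.6 -22.2]
shift total [-0.015 -0.029  0.526]
turn [ 0.009 -0.002 -0.002] shift in final axes [-0.014 -0.025  0.526]
```

View pics/sc18.png

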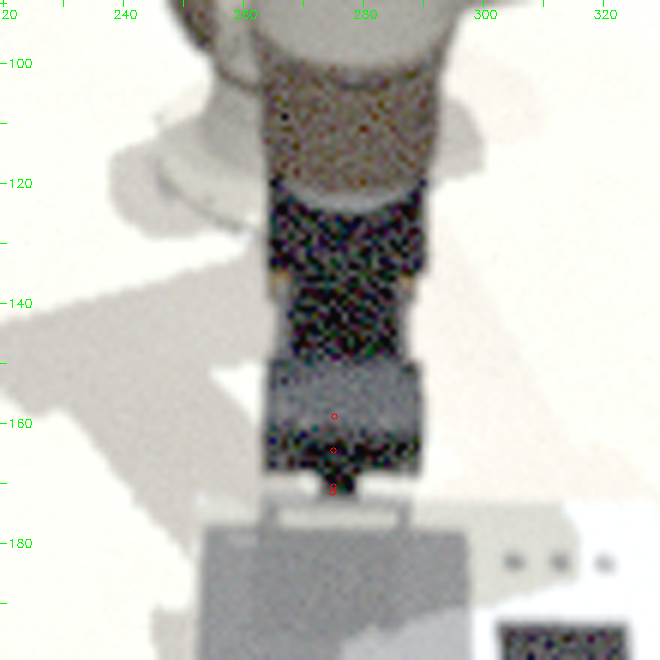

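View pics/tc18.png

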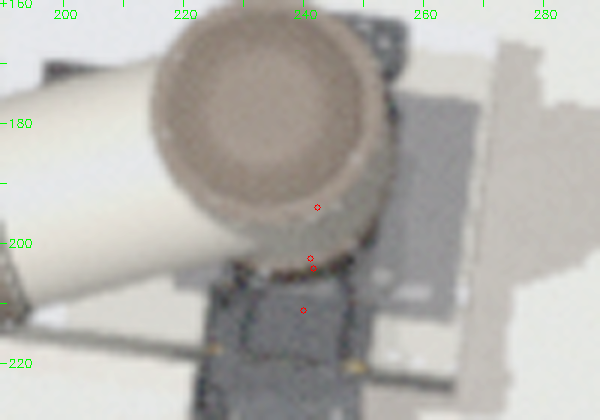

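```bash
python3 -m crank '[[-0.15,[-0.015,-0.025,0.15],[0,0,0]],[-0.15,[0,0,0.15],[0,0,0]],[-0.15,[0,0,0.1],[0,0,0]],[-0.15,[0,0,0.06],[0,0,0]]]'
python3 -m crank '[[-0.15,[0,0,0.05],[0,0,0]],[-0.15,[0,0,0],[0,0,0]]]'
python3 - <<'E'
from h import *
go(rd(-.05,-.05,.0955),down(174))
for n in("scene",):
    c=r.capture(n);c["img"]=(255*(c["img"]/255.)**.5).astype(np.uint8)
    crop(c,235,120,90,90,7,n[0]+"c19")
E
```

```text
time_s: 18.2
tcp_pos: [0.4916, -0.0232, 0.1053]
ee_rot: [[-0.104, -0.995, 0.001], [-0.995, 0.104, -0.0], [-0.0, -0.001, -1.0]]
wrist_force: [-0.9, 1.0, -0.6]
gripper_width: 0.573
time_s: 18.4
tcp_pos: [0.491, -0.0234, 0.0999]
ee_rot: [[-0.104, -0.995, -0.0], [-0.995, 0.104, -0.0], [0.0, 0.0, -1.0]]
wrist_force: [0.3, 0.0, -0.2]
gripper_width: 0.577
t 18.4 tcp [ 0.491  -0.0234  0.0999] rd [-47.3 -48.9] F [ 0.3  0.  -0.2] w 0.577 j [ 16.2  14.4 -25.3   0.  -50.3 -22.2]
shift total [0.011 0.027 0.044]
turn [ 0. -0.  0.] shift in final axes [0.011 0.027 0.044]
```

View pics/sc19.png

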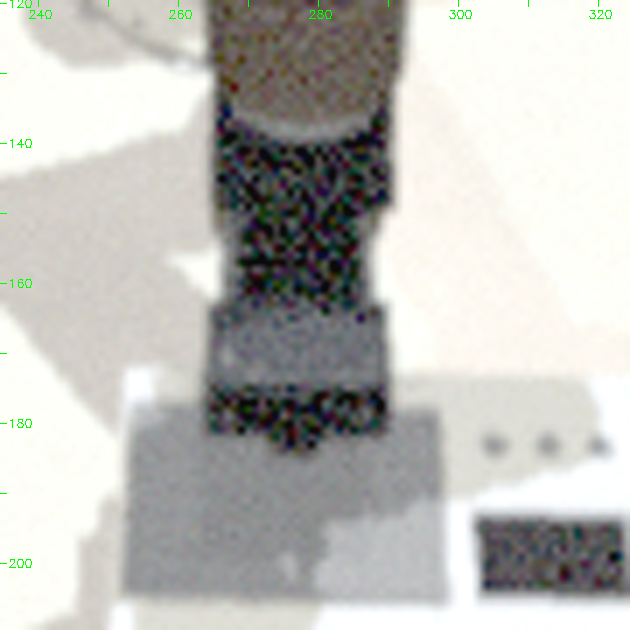

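```bash
python3 -m crank '[[-0.15,[0,0.027,0.04],[0,0,0]],[0.3,[0,0,0],[0,0,0]],[1,[0,0,0],[0,0,0]],[1,[0,0,0],[0,0,0]],[1,[0,0,0],[0,0,0]],[1,[0,0,0],[0,0,0]]]'
python3 - <<'E'
from h import *
go(rd(-.05,-.05,.0955),down(174))
c=r.capture("scene")
print(proj(c,[rd(-.015,-.05,z) for z in(.12,.13,.14)]))
E
```

```text
time_s: 19.05
tcp_pos: [0.4884, -0.0232, 0.0961]
ee_rot: [[-0.104, -0.995, 0.0], [-0.995, 0.104, 0.0], [-0.0, -0.0, -1.0]]
wrist_force: [-0.5, -0.1, -0.5]
gripper_width: 0.204
t 19.05 tcp [ 0.4884 -0.0232  0.0961] rd [-49.9 -48.9] F [-0.5 -0.1 -0.5] w 0.204 j [ 16.4  14.4 -26.    0.  -49.6 -22.4]
shift total [0.011 0.001 0.006]
turn [-0.  0.  0.] shift in final axes [0.011 0.001 0.006]
[[275.08134958 186.63619851]
 [275.15949116 184.48206564]
 [275.23854759 182.29966918]]
```

```bash
python3 -m crank '[[1,[0,0,0],[0,0,0]],[1,[0,0,0],[0,0,0]],[1,[0,0,0],[0,0,0]]]'
```

```text
time_s: 19.4
tcp_pos: [0.4878, -0.0231, 0.0959]
ee_rot: [[-0.105, -0.995, -0.001], [-0.995, 0.105, 0.0], [0.0, 0.001, -1.0]]
wrist_force: [-3.1, 0.8, 3.2]
gripper_width: 0.106
```

```bash
python3 -m crank '[[1,[0,-0.06,-0.127],[0,0,0]],[1,[0,-0.075,-0.119],[0,0,0]],[1,[0,-0.09,-0.107],[0,0,0]],[1,[0,-0.104,-0.095],[0,0,0]]]'
python3 - <<'E'
from h import *
go(rd(-.0171,-.05,.1408),down(174))
c=r.capture("scene");c["img"]=(255*(c["img"]/255.)**.5).astype(np.uint8)
crop(c,225,110,110,110,6,"sc20")
E
```

```text
time_s: 19.8
tcp_pos: [0.5167, -0.0264, 0.1398]
ee_rot: [[-0.106, -0.994, -0.01], [-0.994, 0.106, 0.0], [0.001, 0.01, -1.0]]
wrist_force: [-10.1, 4.9, 4.6]
gripper_width: 0.106
t 19.8 tcp [ 0.5167 -0.0264  0.1398] rd [-21.5 -49.2] F [-10.1   4.9   4.6] w 0.106 j [ 14.9  14.5 -18.4  -0.2 -57.7 -20.9]
shift total [ 0.008 -0.043 -0.01 ]
turn [ 0.013 -0.001 -0.001] shift in final axes [ 0.008 -0.044 -0.01 ]
```

View pics/sc20.png

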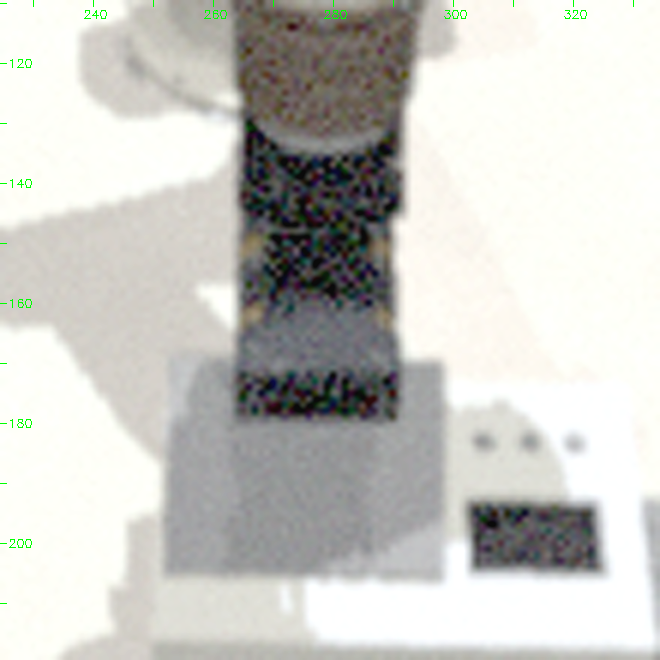

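Flap is opening (its free edge has risen to row 170). Continue along the arc.

```bash
python3 -m crank '[[1,[0,-0.115,-0.08],[0,0,0]],[1,[0,-0.125,-0.065],[0,0,0]],[1,[0,-0.132,-0.048],[0,0,0]],[1,[0,-0.137,-0.03],[0,0,0]]]'
python3 - <<'E'
from h import *
go(rd(.0338,-.05,.1631),down(174))
E
```

```text
time_s: 20.25
tcp_pos: [0.5705, -0.0325, 0.1641]
ee_rot: [[-0.104, -0.995, -0.003], [-0.995, 0.104, -0.001], [0.001, 0.003, -1.0]]
wrist_force: [-2.5, -0.2, 0.6]
gripper_width: 0.102
t 20.25 tcp [ 0.5705 -0.0325  0.1641] rd [ 32.7 -49.6] F [-2.5 -0.2  0.6] w 0.102 j [ 13.   18.1  -9.5   0.  -62.6 -19. ]
shift total [ 0.004 -0.012  0.01 ]
turn [ 0.004 -0.002  0.001] shift in final axes [ 0.004 -0.011  0.01 ]
```

```bash
python3 -m crank '[[1,[0,-0.14,-0.01],[0,0,0]],[1,[0,-0.14,0.006],[0,0,0]],[1,[0,-0.138,0.025],[0,0,0]],[1,[0,-0.134,0.045],[0,0,0]],[1,[0,-0.035,0.015],[0,0,0]],[1,[0,0,0],[0,0,0]]]'
python3 - <<'E'
from h import *
go(rd(.0925,-.05,.1555),down(174))
for n in("scene","top"):
    c=r.capture(n);c["img"]=(255*(c["img"]/255.)**.5).astype(np.uint8)
    crop(c,*((225,100,120,120) if n=="scene" else (170,130,120,100)),6,n[0]+"c21")
E
```

```text
time_s: 20.85
tcp_pos: [0.6306, -0.0391, 0.1544]
ee_rot: [[-0.105, -0.994, -0.0], [-0.994, 0.105, -0.001], [0.001, -0.0, -1.0]]
wrist_force: [-0.2, -5.7, -0.5]
gripper_width: 0.101
t 20.85 tcp [ 0.6306 -0.0391  0.1544] rd [ 93.1 -49.7] F [-0.2 -5.7 -0.5] w 0.101 j [ 11.1  24.2  -1.6   0.1 -64.2 -17.2]
shift total [ 0.003  0.006 -0.011]
turn [-0.    -0.002 -0.   ] shift in final axes [ 0.003  0.006 -0.011]
```

View pics/sc21.png

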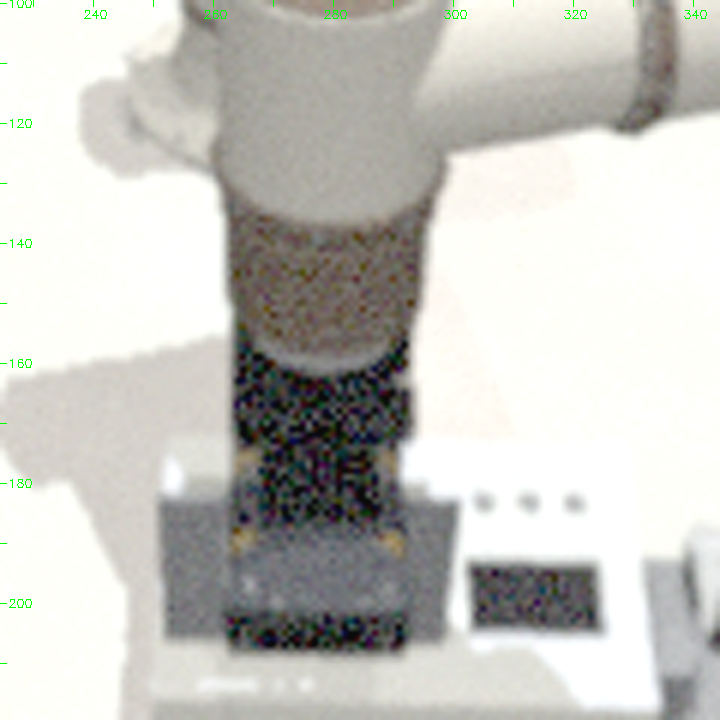

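View pics/tc21.png

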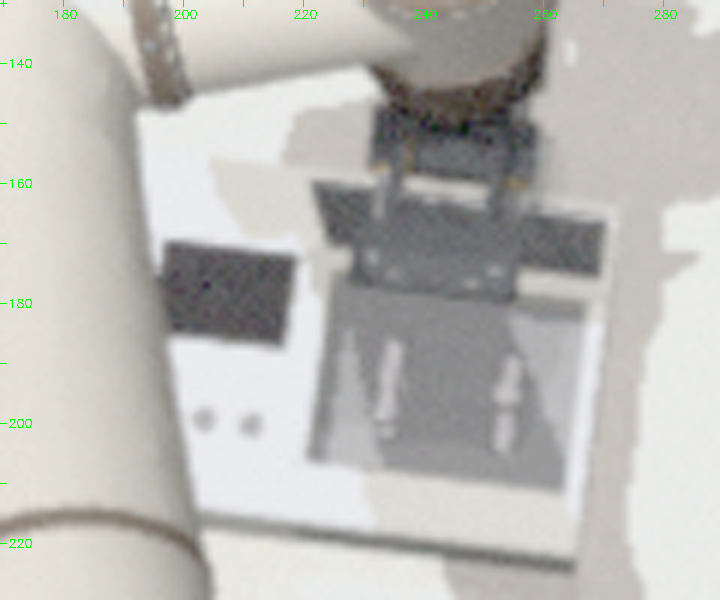

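```bash
python3 -m crank '[[0.5,[0,0,0],[0,0,0]],[0.5,[0,0,0],[0,0,0]],[0.5,[0,0,0],[0,0,0]],[0.5,[0,0,-0.15],[0,0,0]],[0.5,[0,0,-0.3],[0,0,0]],[0.5,[0,0,-0.4],[0,0,0]],[0.5,[0.3,0.3,0],[0,0,0]],[0.5,[0.4,0.4,0],[0,0,0]]]'
python3 -m crank '[[0.4,[0.4,0.4,0],[0,0,0.18]],[0.4,[0,0,0],[0,0,0.18]],[0.4,[0,0,0],[0,0,0.18]],[0.4,[0,0,0],[0,0,0.18]],[0.4,[0,0,0],[0,0,0.18]],[0.4,[0,0,0],[0,0,0.18]],[0.4,[0,0,0],[0,0,0.18]],[0.4,[0,0,0],[0,0,0.18]]]'
python3 -m crank '[[0.35,[0,0,0],[0,0,0.18]],[0.35,[0,0,0],[0,0,0.18]],[0.35,[0,0,0],[0,0,0.18]],[0.35,[0,0,0],[0,0,0]]]'
python3 - <<'E'
from h import *
go(rd(-.012,-.02,.15),down(84))
for n in("scene","top"):
    c=r.capture(n);c["img"]=(255*(c["img"]/255.)**.5).astype(np.uint8)
    crop(c,*((225,100,120,120) if n=="scene" else (170,130,120,100)),6,n[0]+"c22")
E
```

```text
time_s: 21.75
tcp_pos: [0.5593, -0.0953, 0.2409]
ee_rot: [[-0.102, -0.995, 0.004], [-0.995, 0.102, 0.001], [-0.001, -0.004, -1.0]]
wrist_force: [1.2, -1.9, -0.7]
gripper_width: 0.251
time_s: 22.55
tcp_pos: [0.5197, -0.127, 0.2401]
ee_rot: [[-0.946, -0.324, 0.001], [-0.324, 0.946, 0.001], [-0.002, 0.0, -1.0]]
wrist_force: [-0.5, 0.2, -0.7]
gripper_width: 0.3
time_s: 22.95
tcp_pos: [0.5196, -0.1271, 0.2401]
ee_rot: [[-0.996, 0.088, 0.001], [0.088, 0.996, 0.001], [-0.001, 0.001, -1.0]]
wrist_force: [-0.8, 0.5, -0.9]
gripper_width: 0.326
t 22.95 tcp [ 0.5196 -0.1271  0.2401] rd [  -7.9 -149. ] F [-0.8  0.5 -0.9] w 0.326 j [  3.6  11.3  -7.5  -0.  -71.1 -98.7]
shift total [0.019 1.29  0.902]
turn [0.001 0.001 0.021] shift in final axes [0.04  1.29  0.901]
```

View pics/sc22.png

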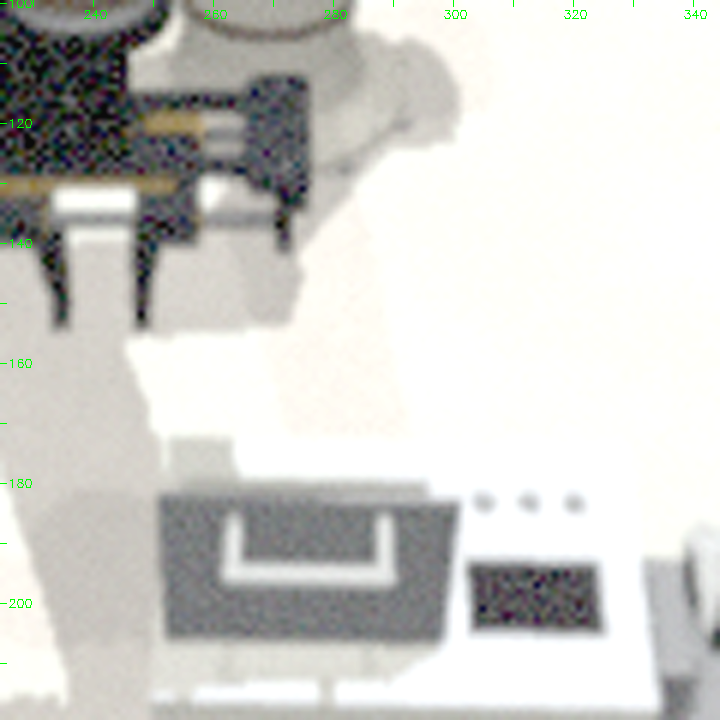

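View pics/tc22.png

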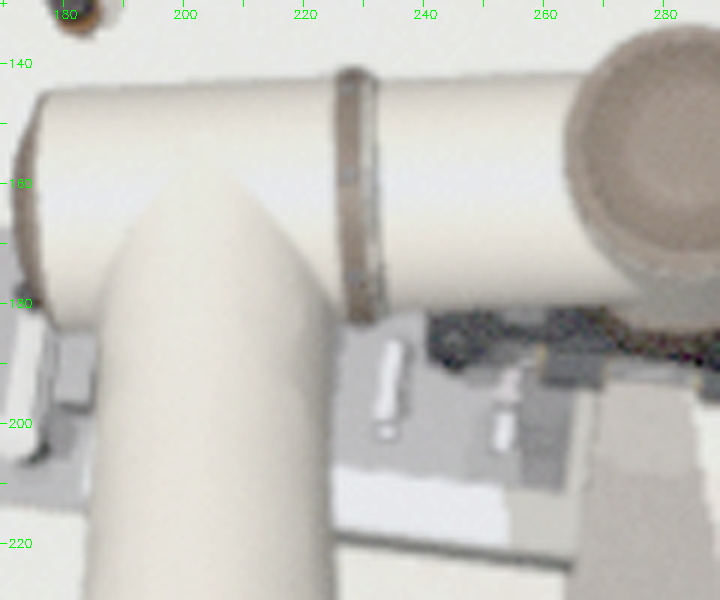

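```bash
python3 - <<'E'
from h import *
c=r.capture("top")
P=onz(c,[(235.2,187),(233.5,199.5)],.1);print("tab ends rd",[(inv(p)*1000).round(1) for p in P])
print("pred tab ends px",proj(c,[rd(-.012+.02,-.02,.1),rd(-.012-.02,-.02,.1),rd(-.012-.02,-.08,.1),rd(-.012,-.08,.1)]).round(1))
c=r.capture("scene")
s=r.sense();print(s["tcp_pos"])
for z in(.24,.26,.271,.28): print(z,[ (inv(p)*1000).round(1) for p in onz(c,[(234.8,154),(248,154)],z)])
E
```

```text
tab ends rd [array([  4., -22.]), array([-34.8, -21.9])]
pred tab ends px [[234.7 185.6]
 [233.  198.5]
 [252.6 200.9]
 [253.5 194.4]]
[ 0.51947787 -0.1274505   0.24002982]
0.24 [array([ -32.2, -169.7]), array([ -33.1, -131.4])]
0.26 [array([ -11.2, -167. ]), array([ -12. , -129.7])]
0.271 [array([   0.5, -165.5]), array([  -0.3, -128.8])]
0.28 [array([   9.9, -164.3]), array([   9.2, -128. ])]
```

```bash
python3 -m crank '[[0.35,[0,0,0],[0,0,0.021]],[0.35,[0.01,0.3,0],[0,0,0]],[0.35,[0.015,0.35,0],[0,0,0]],[0.35,[0.015,0.35,0.2],[0,0,0]],[0.35,[0.005,0.285,0.3],[0,0,0]],[0.35,[0,0,0.4],[0,0,0]],[0.35,[0,0,0.35],[0,0,0]],[0.35,[0,0,0],[0,0,0]]]'
python3 - <<'E'
from h import *
go(rd(-.0125,-.0205,.046),down(84))
s=r.sense();T=s["tcp_pos"];R=s["ee_rot"]
for n in("scene","top"):
    c=r.capture(n);c["img"]=(255*(c["img"]/255.)**.5).astype(np.uint8)
    crop(c,*((225,110,120,100) if n=="scene" else (190,150,100,80)),6.5,n[0]+"c23",proj(c,[T+[0,0,.031]]))
E
```

```text
time_s: 23.95
tcp_pos: [0.5245, 0.0002, 0.1104]
ee_rot: [[-0.994, 0.105, -0.011], [0.105, 0.994, -0.002], [0.011, -0.003, -1.0]]
wrist_force: [-0.6, 0.0, 0.6]
gripper_width: 0.327
t 23.95 tcp [5.245e-01 2.000e-04 1.104e-01] rd [-16.5 -21.9] F [-0.6  0.   0.6] w 0.327 j [ 1.770e+01  1.700e+01 -1.970e+01 -1.000e-01 -5.390e+01 -1.137e+02]
shift total [-0.047  0.016  0.643]
turn [-0.004 -0.013 -0.001] shift in final axes [-0.04   0.014  0.644]
```

View pics/sc23.png

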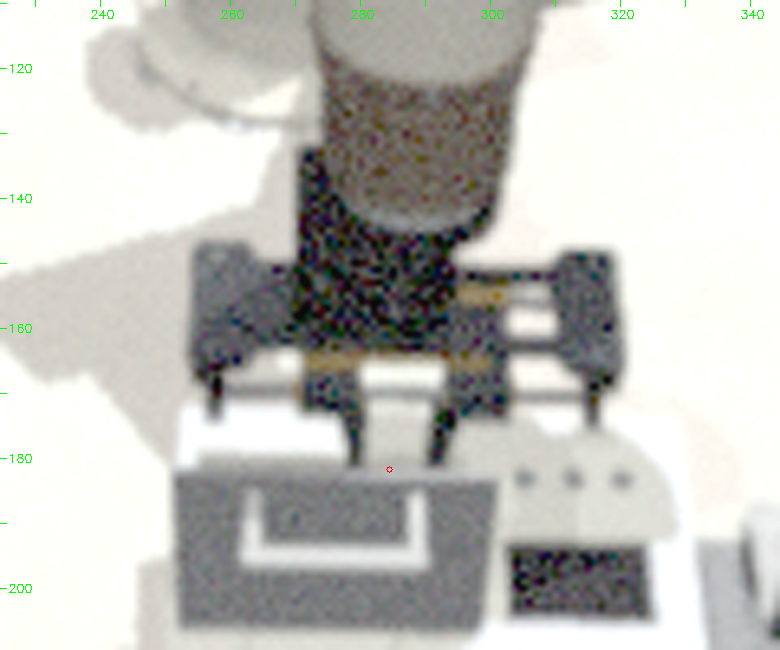

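View pics/tc23.png

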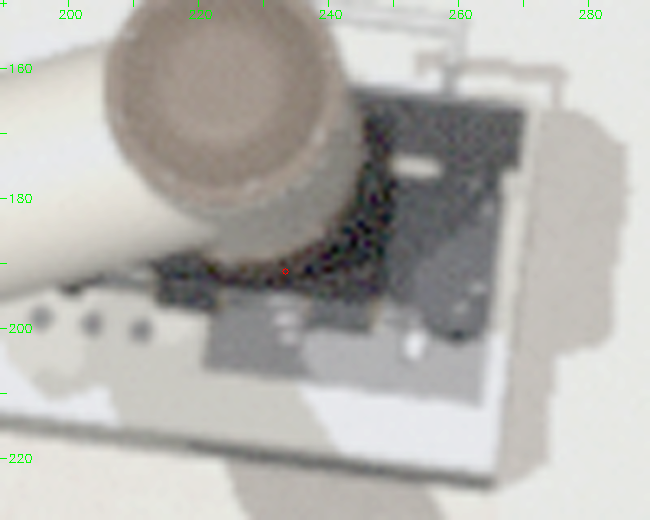

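```bash
python3 -m crank '[[0.35,[0,0,0.15],[0,0,0]],[0.35,[0,0,0.15],[0,0,0]],[0.35,[0,0,0.1],[0,0,0]],[0.35,[0,0,0.08],[0,0,0]],[0.35,[0,0,0.06],[0,0,0]]]'
python3 - <<'E'
from h import *
go(rd(-.0125,-.0205,.046),down(84))
s=r.sense();T=s["tcp_pos"]
c=r.capture("scene");c["img"]=(255*(c["img"]/255.)**.5).astype(np.uint8)
crop(c,245,140,80,70,9,"sc24",proj(c,[T+[0,0,.031]]))
E
```

```text
time_s: 24.55
tcp_pos: [0.5292, 0.0006, 0.0615]
ee_rot: [[-0.994, 0.105, 0.002], [0.105, 0.994, 0.0], [-0.002, 0.001, -1.0]]
wrist_force: [-0.2, -0.3, -0.5]
gripper_width: 0.324
t 24.55 tcp [0.5292 0.0006 0.0615] rd [-11.8 -21. ] F [-0.2 -0.3 -0.5] w 0.324 j [  17.7   20.5  -23.     0.   -46.4 -113.7]
shift total [0.007 0.004 0.155]
turn [ 0.001  0.002 -0.001] shift in final axes [0.007 0.005 0.155]
```

View pics/sc24.png

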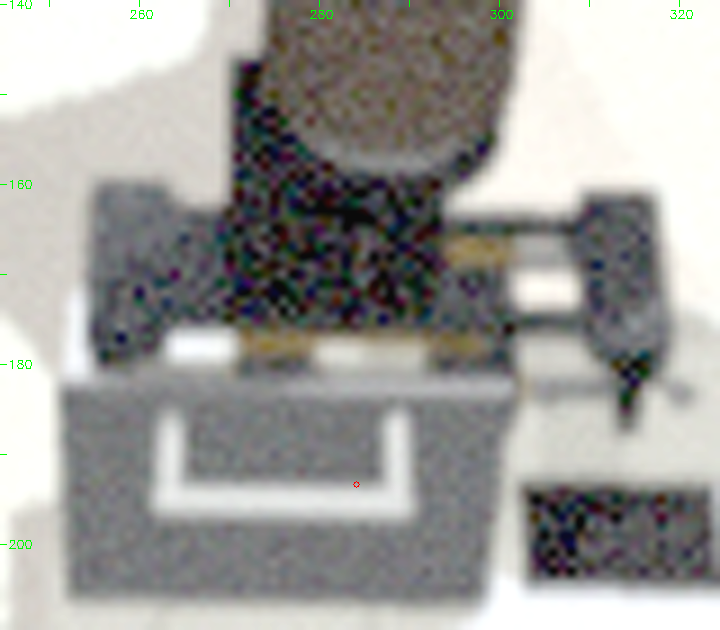

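```bash
python3 -m crank '[[0.35,[0,0,0.06],[0,0,0]],[0.35,[0,0,0.05],[0,0,0]]]'
python3 -m crank '[[0.35,[0,0,0.03],[0,0,0]],[0.35,[0,0,0],[0,0,0]]]'
```

```text
time_s: 24.8
tcp_pos: [0.5288, 0.0007, 0.05]
ee_rot: [[-0.994, 0.105, 0.001], [0.105, 0.994, 0.0], [-0.001, 0.0, -1.0]]
wrist_force: [-0.3, 0.5, -0.2]
gripper_width: 0.325
time_s: 25.0
tcp_pos: [0.5281, 0.0005, 0.0465]
ee_rot: [[-0.994, 0.105, -0.001], [0.105, 0.994, -0.0], [0.001, -0.0, -1.0]]
wrist_force: [-0.7, 0.4, 0.8]
gripper_width: 0.324
```

```bash
python3 -m crank '[[1,[0,0,0],[0,0,0]],[1,[0,0,0],[0,0,0]],[1,[0,0,0],[0,0,0]],[1,[0,0,0],[0,0,0]],[1,[0,0,0],[0,0,0]],[1,[0,0,0],[0,0,0]]]'
```

```text
time_s: 25.6
tcp_pos: [0.5286, 0.0006, 0.0471]
ee_rot: [[-0.994, 0.105, 0.0], [0.105, 0.994, 0.0], [-0.0, 0.0, -1.0]]
wrist_force: [0.6, -0.0, 1.2]
gripper_width: 0.087
```

```bash
python3 -m crank '[[1,[0,0,-0.05],[0,0,0]],[1,[0,0,-0.1],[0,0,0]],[1,[0,0,-0.1],[0,0,0]]]'
python3 -m crank '[[1,[0,0,-0.2],[0,0,0]],[1,[0,0,-0.2],[0,0,0]],[1,[0,0,-0.25],[0,0,0]],[1,[0,0,-0.25],[0,0,0]],[1,[0,0,0],[0,0,0]]]'
python3 - <<'E'
from h import *
go(rd(-.0125,-.0205,.046),down(84))
for n in("scene","top"):
    c=r.capture(n);c["img"]=(255*(c["img"]/255.)**.5).astype(np.uint8)
    crop(c,*((225,100,120,120) if n=="scene" else (190,150,100,80)),6.5,n[0]+"c25")
E
```

```text
time_s: 25.9
tcp_pos: [0.5284, 0.0006, 0.0728]
ee_rot: [[-0.994, 0.105, -0.0], [0.105, 0.994, -0.0], [0.0, -0.0, -1.0]]
wrist_force: [1.0, -0.3, -0.5]
gripper_width: 0.093
time_s: 26.4
tcp_pos: [0.5312, 0.001, 0.1668]
ee_rot: [[-0.994, 0.104, 0.009], [0.104, 0.995, 0.002], [-0.009, 0.003, -1.0]]
wrist_force: [1.0, -0.7, -0.4]
gripper_width: 0.091
t 26.4 tcp [0.5312 0.001  0.1668] rd [ -9.9 -20.4] F [ 1.  -0.7 -0.4] w 0.091 j [ 1.770e+01  1.380e+01 -1.530e+01  1.000e-01 -6.040e+01 -1.137e+02]
shift total [ 0.037 -0.004  1.208]
turn [0.003 0.012 0.   ] shift in final axes [ 2.600e-02 -1.000e-03  1.208e+00]
```

View pics/sc25.png

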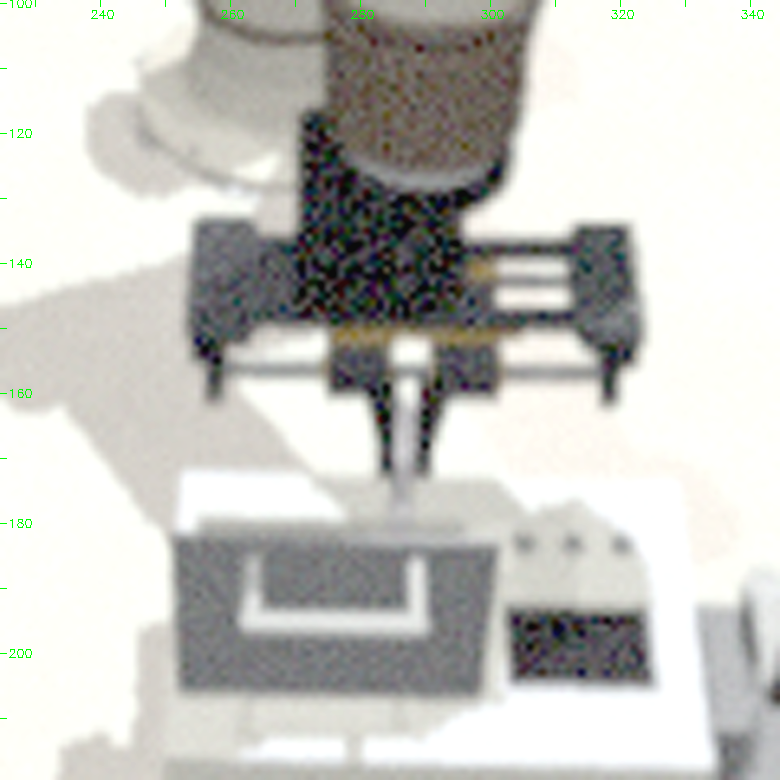

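View pics/tc25.png

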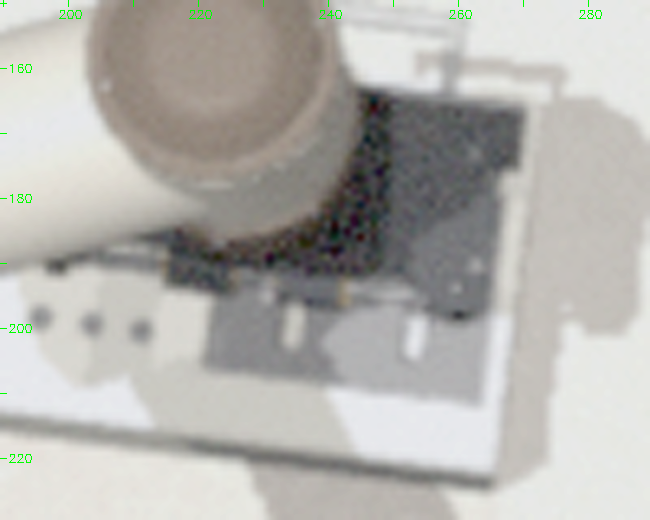

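```bash
python3 - <<'E'
from h import *
for n in("scene","top"):
    c=r.capture(n);c["img"]=(255*(c["img"]/255.)**.7).astype(np.uint8)
    crop(c,*((130,155,60,90) if n=="scene" else (335,160,60,75)),8 if n=="top" else 6.6,n[0]+"c26")
E
```

```text
(no output)
```

View pics/sc26.png

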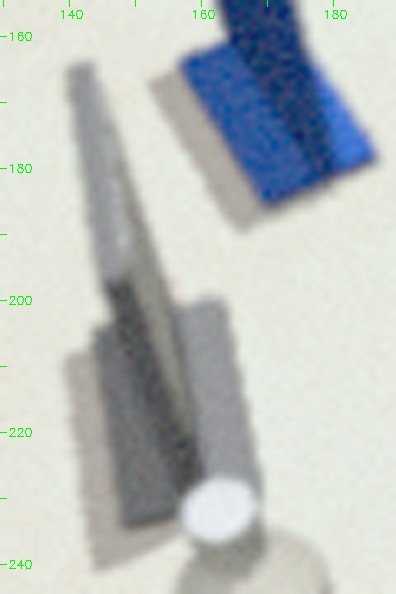

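View pics/tc26.png

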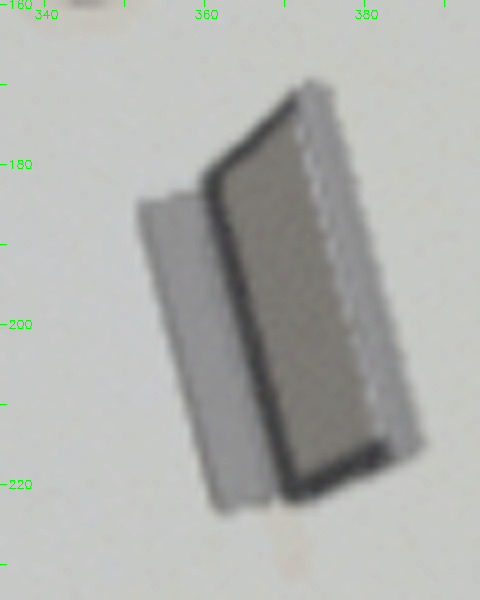

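```bash
python3 - <<'E'
from h import *
ct=r.capture("top");cs=r.capture("scene")
def L(c,a,b,z,n):
    P=onz(c,[a,b],z)[:,:2];d=P[0]-P[1];print(n,P.round(4).tolist(),"mid",P.mean(0).round(4),"ang",np.degrees(np.arctan2(d[1],d[0])).round(2),"len",np.linalg.norm(d).round(4))
L(ct,(351.8,185),(361.2,223.5),.012,"T base front")
L(ct,(371.6,170.8),(383.7,217.3),.187,"T top face edge")
L(ct,(375.3,170.5),(387.5,215),.187,"T top back edge")
L(ct,(360.3,182),(370,222),.012,"T face foot")
L(cs,(144,164.5),(149.7,196),.187,"S top face edge")
L(cs,(140,165),(145.5,198),.187,"S top back edge")
L(cs,(144,204),(148.5,234.5),.012,"S base back")
E
```

```text
T base front [[0.5733, -0.3745], [0.4484, -0.4032]] mid [ 0.5108 -0.3889] ang 12.93 len 0.1281
T top face edge [[0.5837, -0.3998], [0.449, -0.4319]] mid [ 0.5163 -0.4159] ang 13.37 len 0.1385
T top back edge [[0.5848, -0.4107], [0.4557, -0.443]] mid [ 0.5203 -0.4269] ang 14.06 len 0.133
T face foot [[0.5837, -0.4025], [0.4536, -0.4318]] mid [ 0.5186 -0.4172] ang 12.68 len 0.1333
S top face edge [[0.459, -0.4263], [0.5884, -0.393]] mid [ 0.5237 -0.4096] ang -165.58 len 0.1336
S top back edge [[0.46, -0.4386], [0.5949, -0.4042]] mid [ 0.5275 -0.4214] ang -165.72 len 0.1391
S base back [[0.47, -0.4668], [0.5973, -0.4364]] mid [ 0.5336 -0.4516] ang -166.6 len 0.1309
```

```bash
python3 -m crank '[[1,[0,0,-0.1],[0,0,-0.09]],[1,[0,0,-0.1],[0,0,-0.12]],[1,[0,0,0],[0,0,-0.12]],[1,[0,0,0],[0,0,-0.1]],[1,[0,0,0],[0,0,0]]]'
python3 - <<'E'
from h import *
go([.5014,-.3347,.123],down(103.4))
E
```

```text
time_s: 27.2
tcp_pos: [0.528, 0.0005, 0.1811]
ee_rot: [[-0.973, -0.23, -0.002], [-0.23, 0.973, -0.0], [0.002, -0.0, -1.0]]
wrist_force: [0.0, 0.3, -0.3]
gripper_width: 0.092
t 27.2 tcp [5.280e-01 5.000e-04 1.811e-01] rd [-13.1 -21.2] F [ 0.   0.3 -0.3] w 0.092 j [ 17.7  13.1 -13.9  -0.  -63.1 -94.4]
shift total [ 1.029 -3.201  0.583]
turn [-0.    -0.002 -0.002] shift in final axes [ 1.035 -3.199  0.581]
```

```bash
python3 -m crank '[[1,[0.04,-0.12,0],[0,0,0]],[1,[0.08,-0.25,0],[0,0,0]],[1,[0.12,-0.38,0],[0,0,0]],[1,[0.12,-0.38,0],[0,0,0]],[1,[0.12,-0.38,0],[0,0,0]],[1,[0.12,-0.38,0],[0,0,0]],[1,[0.12,-0.38,0],[0,0,0]],[1,[0.12,-0.36,0],[0,0,0]]]'
python3 -m crank '[[1,[0.1,-0.28,0],[0,0,0]],[1,[0.06,-0.18,0],[0,0,0]],[1,[0.03,-0.11,0],[0,0,0]],[1,[0,0,0],[0,0,0]],[1,[0,0,0],[0,0,0]]]'
python3 - <<'E'
from h import *
go([.5014,-.3347,.123],down(103.4))
s=r.sense();T=s["tcp_pos"]
for n in("scene","top"):
    c=r.capture(n);c["img"]=(255*(c["img"]/255.)**.6).astype(np.uint8)
    crop(c,*((110,110,120,130) if n=="scene" else (310,130,110,110)),5.5,n[0]+"c27",proj(c,[T+[0,0,.031]]))
E
```

```text
time_s: 28.0
tcp_pos: [0.5062, -0.2771, 0.1816]
ee_rot: [[-0.974, -0.228, -0.001], [-0.228, 0.974, 0.0], [0.001, 0.0, -1.0]]
wrist_force: [1.8, 0.1, -0.9]
gripper_width: 0.09
time_s: 28.5
tcp_pos: [0.5016, -0.3342, 0.1816]
ee_rot: [[-0.973, -0.23, -0.001], [-0.23, 0.973, 0.001], [0.0, 0.001, -1.0]]
wrist_force: [-0.0, 0.3, 0.2]
gripper_width: 0.087
t 28.5 tcp [ 0.5016 -0.3342  0.1816] rd [  -4.1 -356.8] F [-0.   0.3  0.2] w 0.087 j [-18.3  20.3  -3.6  -0.  -66.2 -58.4]
shift total [ 0.003 -0.005  0.586]
turn [ 0.001 -0.001 -0.003] shift in final axes [ 0.003 -0.004  0.586]
```

View pics/sc27.png

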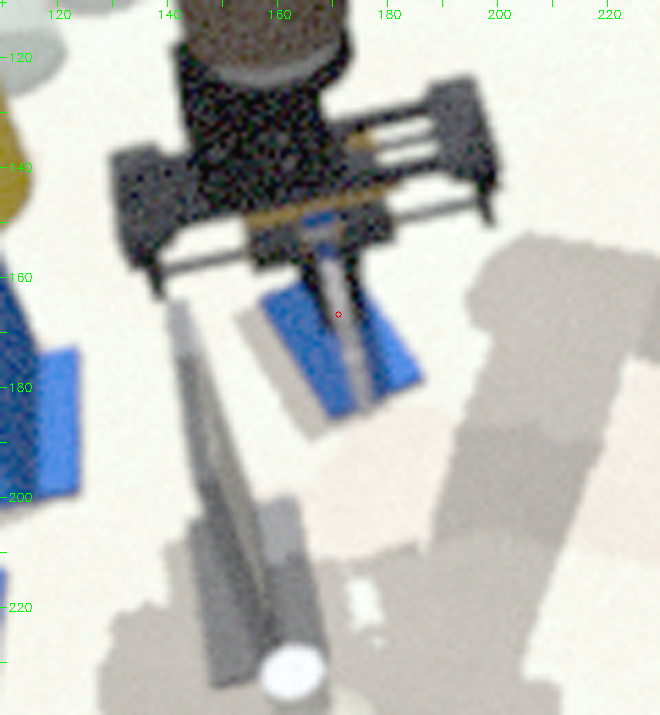

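View pics/tc27.png

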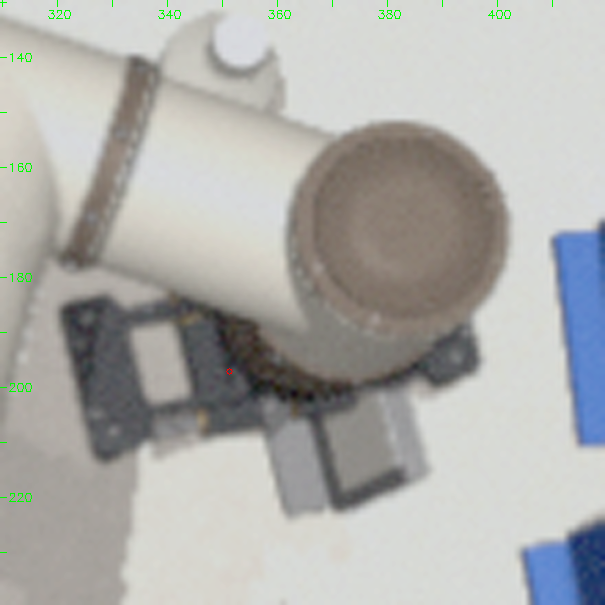

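```bash
python3 - <<'E'
from h import *
from scipy.optimize import least_squares
c=r.capture("scene");s=r.sense();T=s["tcp_pos"];R=s["ee_rot"]
f=lambda p:(proj(c,[T+R@np.array([p[1],p[0],-p[2]]),T+R@np.array([p[1],-p[0],-p[2]])])-np.array([[199,150],[139,163.5]])).ravel()
a=least_squares(f,[.09,0,.08]);print(a.x,a.fun)
# fingertip and filter check
f2=[onz(c,[(176.5,184.5)],z)[0].round(4).tolist() for z in(.15,.16,.17)];print(f2)
E
```

```text
[0.09403959 0.06736898 0.01004052] [ 0.01117221  0.05074118 -0.01120828 -0.04949945]
[[0.5165, -0.3281, 0.15], [0.5257, -0.3257, 0.16], [0.5349, -0.3233, 0.17]]
```

```bash
python3 -m crank '[[1,[0,0,0.1],[0,0,0]],[1,[0,0,0.15],[0,0,0]],[1,[0,0,0.1],[0,0,0]],[1,[0,0,0],[0,0,0]]]'
python3 - <<'E'
from h import *
go([.5014,-.3347,.123],down(103.4))
c=r.capture("scene");c["img"]=(255*(c["img"]/255.)**.6).astype(np.uint8)
crop(c,120,120,90,110,6.5,"sc28")
E
```

```text
time_s: 29.05
tcp_pos: [0.5007, -0.3335, 0.1447]
ee_rot: [[-0.973, -0.23, -0.004], [-0.231, 0.973, 0.002], [0.003, 0.003, -1.0]]
wrist_force: [-0.8, 0.6, -0.4]
gripper_width: 0.091
t 29.05 tcp [ 0.5007 -0.3335  0.1447] rd [  -5.1 -356.2] F [-0.8  0.6 -0.4] w 0.091 j [-18.3  21.9  -6.6  -0.  -61.7 -58.4]
shift total [-0.005 -0.014  0.217]
turn [ 0.004 -0.004 -0.002] shift in final axes [-0.004 -0.013  0.217]
```

View pics/sc28.png

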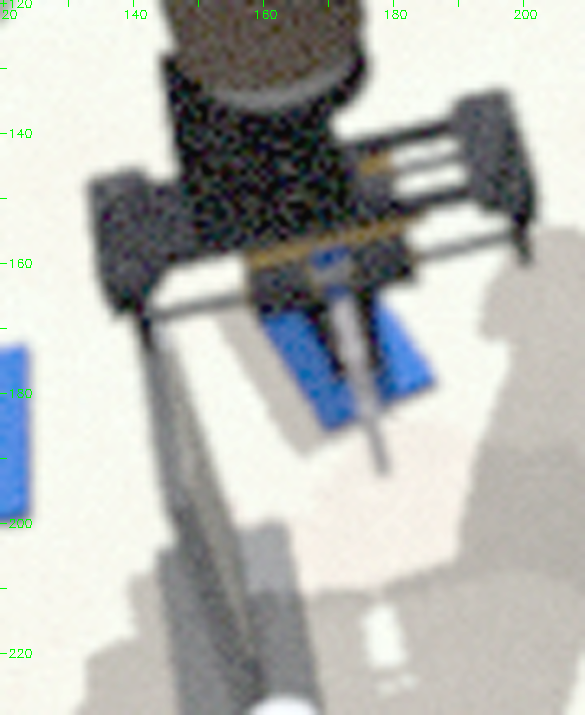

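```bash
python3 -m crank '[[1,[0,0,0.06],[0,0,0]],[1,[0,0,0],[0,0,0]]]'
python3 -m crank '[[1,[0,0,0.06],[0,0,0]],[1,[0,0,0],[0,0,0]]]'
```

```text
time_s: 29.3
tcp_pos: [0.5017, -0.3344, 0.1405]
ee_rot: [[-0.973, -0.23, -0.0], [-0.23, 0.973, 0.0], [0.0, 0.001, -1.0]]
wrist_force: [0.2, -0.1, -1.0]
gripper_width: 0.091
time_s: 29.5
tcp_pos: [0.5014, -0.3343, 0.1342]
ee_rot: [[-0.973, -0.23, -0.001], [-0.23, 0.973, 0.001], [0.001, 0.001, -1.0]]
wrist_force: [0.9, 0.1, -0.8]
gripper_width: 0.088
```

```bash
python3 -m crank '[[1,[0,0,0.05],[0,0,0]],[1,[0,0,0],[0,0,0]]]'
```

```text
time_s: 29.7
tcp_pos: [0.5014, -0.3343, 0.1292]
ee_rot: [[-0.973, -0.23, -0.001], [-0.23, 0.973, 0.001], [0.001, 0.001, -1.0]]
wrist_force: [-0.3, -1.6, -0.7]
gripper_width: 0.091
```

```bash
python3 -m crank '[[1,[0,0,0.04],[0,0,0]],[1,[0,0,0],[0,0,0]],[1,[0,0,0],[0,0,0]]]'
python3 - <<'E'
from h import *
go([.5014,-.3347,.123],down(103.4))
for n in("scene","top"):
    c=r.capture(n);c["img"]=(255*(c["img"]/255.)**.6).astype(np.uint8)
    crop(c,*((120,120,90,110) if n=="scene" else (310,130,110,110)),6.5,n[0]+"c29")
E
```

```text
time_s: 30.0
tcp_pos: [0.5018, -0.3346, 0.1258]
ee_rot: [[-0.973, -0.23, -0.0], [-0.23, 0.973, 0.0], [0.0, 0.0, -1.0]]
wrist_force: [0.0, -0.2, -0.5]
gripper_width: 0.089
t 30.0 tcp [ 0.5018 -0.3346  0.1258] rd [  -3.8 -357.1] F [ 0.  -0.2 -0.5] w 0.089 j [-18.3  22.9  -8.1   0.  -59.  -58.4]
shift total [ 0.004 -0.001  0.028]
turn [ 0.    -0.    -0.002] shift in final axes [ 0.004 -0.001  0.028]
```

View pics/sc29.png

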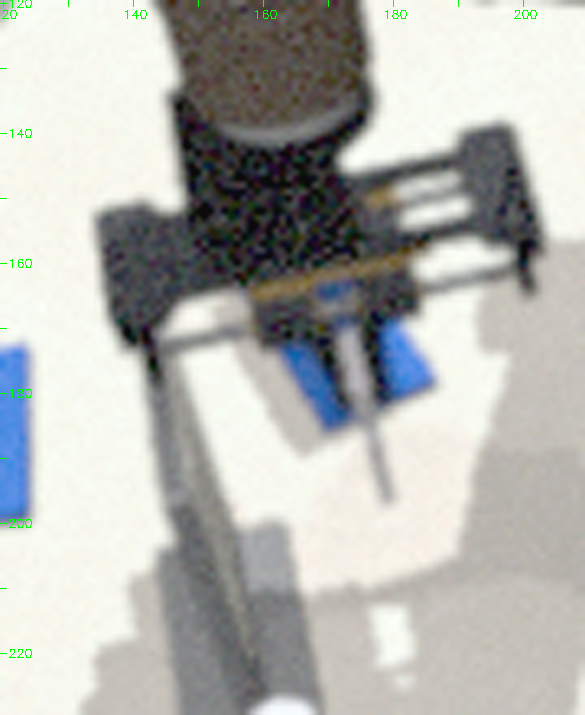

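View pics/tc29.png

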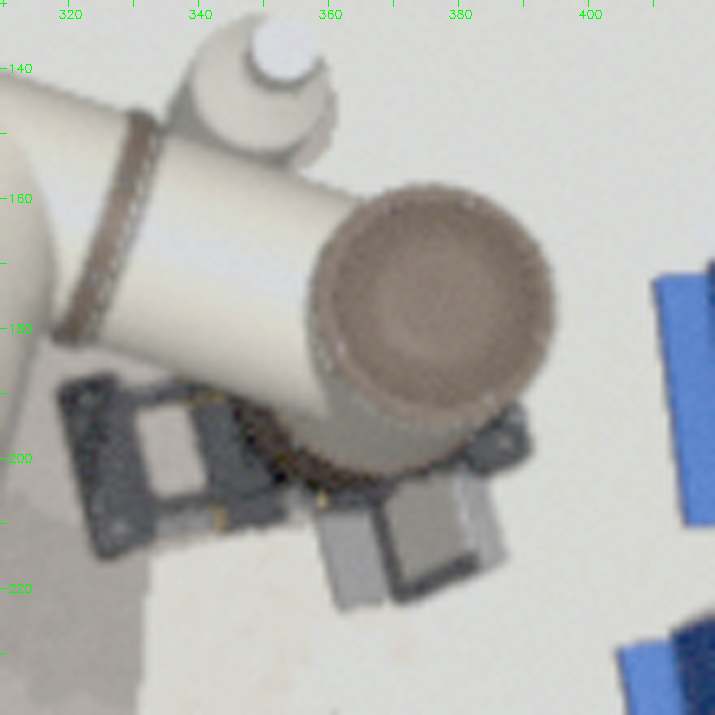

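```bash
python3 -m crank '[[1,[0,0,0.04],[0,0,0]],[1,[0,0,0],[0,0,0]],[1,[0,0,0],[0,0,0]],[1,[0,0,0],[0,0,0]]]'
python3 - <<'E'
from h import *
go([.5014,-.3347,.121],down(103.4))
c=r.capture("scene");g=c["img"].copy();c["img"]=(255*(c["img"]/255.)**.6).astype(np.uint8)
crop(c,150,160,50,45,14,"sc30")
T=r.sense()["tcp_pos"];a=np.radians(13.4);ex=np.array([np.cos(a),np.sin(a),0]);n=np.array([-np.sin(a),np.cos(a),0])
print(proj(c,[T+[0,0,-.022]+.025*ex,T+[0,0,-.022]+.025*ex+.004*n,T+[0,0,-.022]+.025*ex-.004*n,T+[0,0,-.022]-.025*ex, T+[0,0,.023]+.025*ex]).round(1))
d=T[:2]-np.array([.520,-.4125]);print("dist",d@n[:2],"lat",d@ex[:2])
crop(c,240,150,140,95,5.7,"sc31")
c=r.capture("top");c["img"]=(255*(c["img"]/255.)**.6).astype(np.uint8);crop(c,140,120,140,110,5.7,"tc31")
E
```

```text
time_s: 30.5
tcp_pos: [0.5019, -0.3346, 0.122]
ee_rot: [[-0.973, -0.23, 0.0], [-0.23, 0.973, -0.0], [0.0, -0.0, -1.0]]
wrist_force: [0.1, 0.0, -0.7]
gripper_width: 0.089
t 30.5 tcp [ 0.5019 -0.3346  0.122 ] rd [  -3.8 -357.2] F [ 0.1  0.  -0.7] w 0.089 j [-18.3  23.1  -8.3   0.  -58.5 -58.4]
shift total [ 0.005 -0.     0.01 ]
turn [-0.    -0.    -0.002] shift in final axes [ 0.005 -0.     0.01 ]
[[178.9 197.6]
 [180.1 197.3]
 [177.6 197.9]
 [176.3 186.2]
 [176.3 188. ]]
dist 0.08001879231140309 lat 0.0004713693680761015
```

View pics/sc30.png

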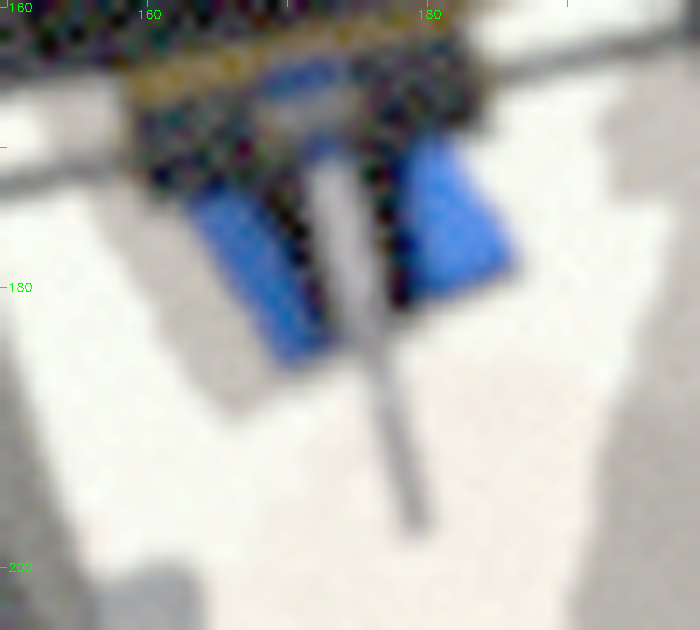

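View pics/sc31.png

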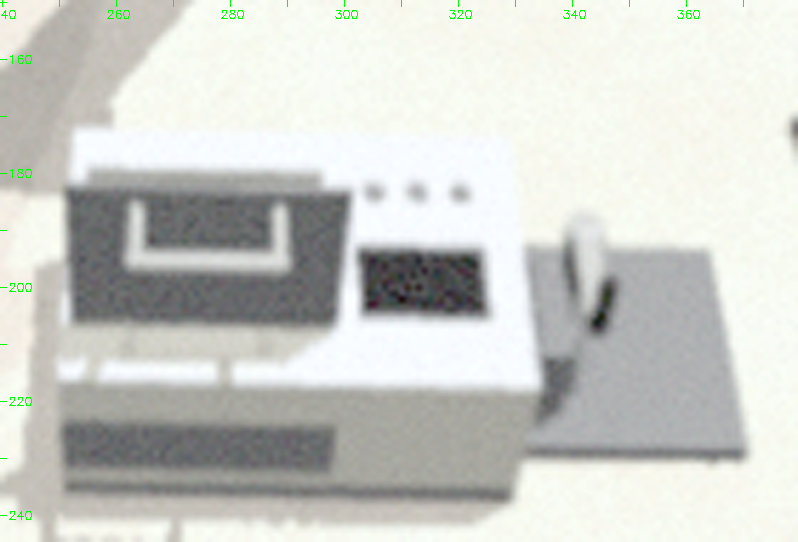

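View pics/tc31.png

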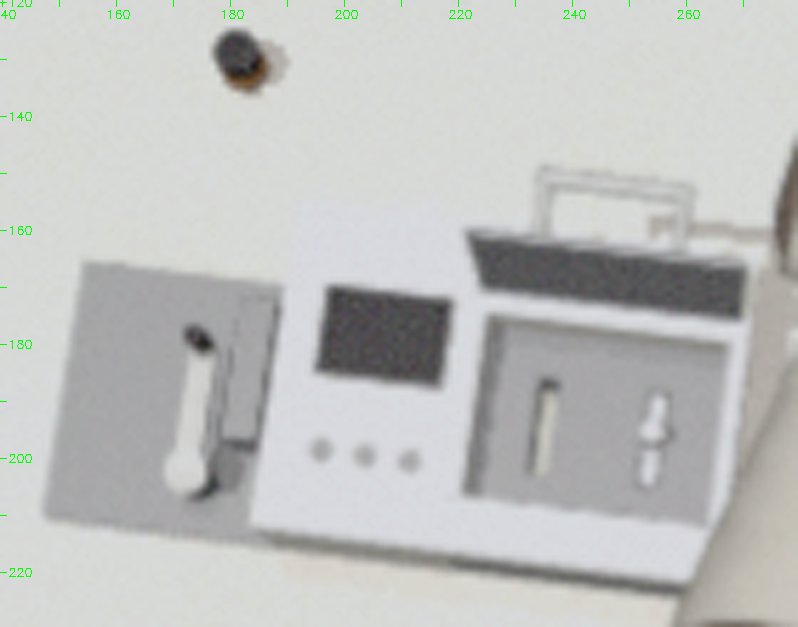

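```bash
python3 - <<'E'
from h import *
c=r.capture("top")
for th in(80,85,90,95,99):
    t=np.radians(th);print(th,proj(c,[rd(.05-.1*np.cos(t)+.039*np.sin(t),-.05,.1065+.039*np.cos(t)+.1*np.sin(t))]).round(1))
print("pin pred",proj(c,[rd(.010,.172,.098)]).round(1), "wall pred",proj(c,[rd(.04,.155,.07),rd(-.04,.155,.07)]).round(1))
s=r.sense();print(s["joint_velocities"].round(2),s["gripper_width"])
E
```

```text
80 [[246.  158.2]]
85 [[246.4 155.3]]
90 [[246.8 152.5]]
95 [[247.2 150. ]]
99 [[247.6 148.1]]
pin pred [[172.9 177.6]] wall pred [[181.3 170.7]
 [177.4 195.7]]
[-0.01 -0.1  -0.05 -0.03 -0.03  0.02] 0.08579051607874913
```

```bash
python3 -c "
from h import *
print(r.finish_job()); s=r.sense(); print(s['time_s'],s['tcp_pos'],s['wrist_force'],s['gripper_width'])"
```

```text
the job is handed in; nothing more can be done
None
the job is handed in; nothing more can be done
```

I did the job in the order asked and handed it in at about 30.6 s. The carriage went home to its stop, then the lever to its stop, then the flap upright. I then drew the broad-tab filter slide out of the +y slot and held it in front of the panel.

**Last checks**
- **Carriage and lever:** I felt the end stops at 17 N for the carriage and 15 N for the lever. The final pictures show the carriage wall home and the lever arm across its end.
- **Flap:** It stands open at an estimated 92–95°, so slightly past upright.
- **Wells and bench:** The filter's slot is empty and the knobbed blank is still in the other slot. In the views I checked, nothing else had moved: bottle, vial and the blue panels.
- **Filter:** The measured position is 80 mm from the lit face and within about 1 mm sideways. The window is about 0.12 m up, and the angle matches the panel to within about 1°. The arm was still, the wrist force near zero and the grip at about 8 mm, the tab's thickness.

**What disagreed or went wrong**
- **Fingertip height:** The shut fingertips sit about 31 mm higher than the reported TCP. My first two pushes at the carriage passed over it without touching. I measured the offset by touching the carriage wall and allowed for it afterwards.
- **Wrist force:** That touch pressed harder than I meant. The wrist force peaked at about 51 N, taken by the fingertips as far as the pictures show, not the gripper's body. That is under the 120 N wrist limit but above the 40 N allowed for the body.
- **Panel position:** The two cameras disagreed by about 7 mm on where the panel stands. I used their average, so the 8 cm distance is good to a few millimetres.

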